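# Make up two block-printing kits

## Robot

A 7-joint arm with a two-finger parallel gripper is mounted at the origin on the work surface. World frame = base frame: x ahead of the robot, y to its left, z up, the work surface at z = 0. Lengths are in m, angles in rad, forces in N, time in s.
With the tool pointing down it reaches from about 0.425 to 0.975 m from the base axis. Payload 16.7 kg.
Tool frame: the origin (TCP) lies at the very end of the fingers, on their centre line; the grasp point (between the pads) lies behind it (robot.grip_depth is the z of the grasp point in the tool frame, in m); z points along the fingers, y is the line along which they close (so a half turn about z gives the same grasp; the last joint's range is limited). The gripper opens to 85 mm and grips with 20 to 120 N. Pads are 22 mm wide; open, the fingers measure 114 mm over their backs; the gripper's body (76 mm by 85 mm) begins 54 mm behind the grasp point. The pads swing forward as they close: fully open they stand 13 mm farther back than shut.
Start: joints at [-0.149, 0.426, 0.074, 1.606, -0.034, 1.111, -0.067], TCP at [0.675, -0, 0.231] pointing down, gripper open.
Joint ranges: [-2.85, 2.85], [-0.5, 2.14], [-1.23, 1.37], [0.21, 2.46], [-1.02, 4.16], [0.16, 2.05], [-2.73, 2.73]. Speed limits (rad/s): [1.89, 1.89, 2.39, 2.39, 3.01, 3.01, 3.01].

## Interface

Orientations are given as a unit quaternion [w, x, y, z].
In Python, from station import robot gives the robot as it stands.
- The arm moves only by the tool arm_command, never from a script. Its argument "plan" is a list of rows, each an object of numbers: "wx", "wy", "wz": the turn, a rotation vector about the tool's x, y, z in degrees; "dx", "dy", "dz": the shift along the tool's x, y, z in m; "hand": the opening, from 0 (shut) to 1 (fully open). A call has 1 to 20 rows; each row shifts and turns the commanded pose from where the row before left it, along the tool's axes as they then stand; what a row does not reach is not made up. A row lasts 1/12 s, in which the tool goes at most 41.7 mm and 7.16 degrees, less where a joint would pass 70% of its speed; a pose out of reach is approached as far as the arm can. A call with a gripper value outside its range is refused whole. The fingers move at their own pace and stop on an object; the grip force is fixed at half the most. Time passes only in rows, so rows that do not move let the fingers close. It gives the time, the measured TCP pose, the force, the opening and the grip force at its end, in the units of the state.
- robot.sense(): the state, without advancing time (a new reading comes with each control period).
- robot.capture(name): name is "scene" or "side" or "wrist"; returns the picture (400x640x3 uint8, red, green, blue); there is no depth.
- robot.calibration(name): a dict with "vertical_fov" (degrees; the focal length in pixels is half the picture's height over the tangent of half this angle, whatever the lens; pixels are square), "cx", "cy" (the principal point, pixels), "world_from_camera" (4x4, takes a point from camera to world coordinates); the wrist camera has in their place "T_tool_cam" (4x4, takes a point from camera to tool coordinates, whose origin is the TCP and whose axes are the flange's). Camera axes: x right, y up, looking along -z (the intrinsics and any distortion apply to the point x, -y, -z); pixel columns grow to the right and rows downward; lengths in m; the calibration is good to about 2 mm. A picture is of the moment at which its call begins: read the wrist's pose just before it. calibration takes no time and is no camera call.
- robot.close_job(): hands the job in; it is judged then, once.
The state is a dict: "clock": time; "joints": joint angles; "joint_vel": joint speeds; "joint_efforts": joint torques, N m; "tcp_pos": TCP position; "orientation": TCP orientation; "wrist_force": force on the tool from outside, world axes, zero at the start; "torque": the same for the moment, N m; "width": finger opening in m; "grasp_force": force on a finger pad.
Only numpy, scipy, OpenCV 4.12 (cv2) and the standard library are available. Lean on these libraries where they do the work, as an engineer would, in place of code of your own. Each camera call takes 0.05 s, during which the arm holds its last target. There are 200 camera calls.

## Task

Make up two block-printing kits from the stock on the bench. Blue tray: the black ink, the bird block and the burnisher; yellow tray: the red ink and the sun block. Set each upright or picture up, centred on its pad (ink on the small round pad, block square on the square pad, burnisher on the big round pad), and leave the blue ink and the fish block where they stand.

Things in the scene. Friction and masses are not known exactly. Their poses are not given: they have to be found in the camera images.
- tray_blue: blue kit tray, 130 mm (its x) by 290 mm (its y), fixed. Origin: centre of its underside; floor 6 mm above it, 5 mm thick rim up to 12 mm. Flat white pads in a row at x 0: small round (60 mm) for ink at y +90 mm, square (66 mm) for the block at y 0, big round (88 mm) for the burnisher at y -90 mm
- tray_yellow: yellow kit tray, 130 mm (its x) by 210 mm (its y), fixed. Origin: centre of its underside; floor 6 mm above it, 5 mm thick rim up to 12 mm. Flat white pads in a row at x 0: small round (60 mm) for ink at y +50 mm, square (66 mm) for the block at y -50 mm
- ink_black: a screw-lid ink jar, lid and glass all black with a white paper band, 48 mm diameter, 55 mm tall, about 0.12 kg, standing upright; origin at the centre of its underside, z up
- ink_red: a screw-lid ink jar, lid and glass all red with a white paper band, 48 mm diameter, 55 mm tall, about 0.12 kg, standing upright; origin at the centre of its underside, z up
- ink_blue: a screw-lid ink jar, lid and glass all blue with a white paper band, 48 mm diameter, 55 mm tall, about 0.12 kg, standing upright; origin at the centre of its underside, z up; not wanted, stays in the stock
- block_bird: a square wooden printing block, 56 x 56 mm, 28 mm thick, about 0.08 kg, lying picture up; its top face is dark grey with a white bird; origin at the centre of its underside, x and y along its sides, z out of the picture face
- block_sun: a square wooden printing block, 56 x 56 mm, 28 mm thick, about 0.08 kg, lying picture up; its top face is red with a yellow sun (disc and eight rays); origin at the centre of its underside, x and y along its sides, z out of the picture face
- block_fish: a square wooden printing block, 56 x 56 mm, 28 mm thick, about 0.08 kg, lying picture up; its top face is green with a white fish; origin at the centre of its underside, x and y along its sides, z out of the picture face; not wanted, stays in the stock
- burnisher: a hand burnisher, about 0.1 kg: a dark wooden disc 76 mm across and 12 mm thick, and upright on it a pale wooden grip bar 16 mm wide (its x), 56 mm long (its y), from 12 to 37 mm above the bench, to be pinched across its width; origin at the centre of the underside, z up
Not all that is in view belongs to the job. There is more than one size of the tray_yellow; the job needs the larger.

How it is judged:
By the outcome, as a careful person would: the job done as asked, in the order asked, and still so for the second after the job is handed in, with the robot touching nothing.
It also fails if it takes over 128 s, if anything falls off the work surface, if the arm or the gripper's body presses on something with over 40 N, if the wrist force passes 120 N, or if a joint passes its speed limit or range.

## Working session

There is one attempt and no reset: what is moved stays moved. The work goes in short steps, Python scripts to look and compute and a tool call to move; the robot and the scene stay as the last step left them, time stands still between calls to the robot, and variables do not carry over. Pictures are saved under pics/ and viewed, at most 14 in all, crops included, and the job is handed in when it is done.

Besides the shell and the picture viewer there is one more tool, called as name([rows], argument=value, ...), one row to a line, values as JSON. arm_command: Moves the arm, as the interface text tells. Its arguments: {"type":"object","properties":{"plan":{"type":"array"}},"required":["plan"]}

```bash
mkdir -p pics; ls; python3 - <<'E'
from station import robot
import cv2,numpy as np
np.set_printoptions(precision=4,suppress=True)
for n in("scene","side","wrist"):
    print(n,robot.calibration(n))
    cv2.imwrite(f"pics/{n}0.png",robot.capture(n)[:,:,::-1])
print(robot.sense(),robot.grip_depth)
E
```

```text
pics
scene {'vertical_fov': 52.604516809179714, 'cx': 315.30337761079596, 'cy': 200.8987573257266, 'world_from_camera': array([[-0.5149, -0.5029,  0.6942,  1.0882],
       [ 0.8571, -0.3155,  0.4072,  0.3906],
       [ 0.0143,  0.8047,  0.5935,  0.6045],
       [ 0.    ,  0.    ,  0.    ,  1.    ]])}
side {'vertical_fov': 42.67847014854025, 'cx': 332.4238964570195, 'cy': 203.6592989940644, 'world_from_camera': array([[ 0.8381,  0.3916, -0.3798, -0.0333],
       [-0.5452,  0.5792, -0.606 , -0.7344],
       [-0.0173,  0.715 ,  0.6989,  0.8699],
       [ 0.    ,  0.    ,  0.    ,  1.    ]])}
wrist {'vertical_fov': 58.14141096608356, 'cx': 318.9658545874506, 'cy': 196.5098607550143, 'T_tool_cam': array([[ 0.0005,  0.9581,  0.2863,  0.0725],
       [ 1.    , -0.0004, -0.0004,  0.0001],
       [-0.0003,  0.2863, -0.9581, -0.1433],
       [ 0.    ,  0.    ,  0.    ,  1.    ]])}
{'clock': 0.15, 'joints': array([-0.1495,  0.4266,  0.0738,  1.6064, -0.0341,  1.1108, -0.0671]), 'joint_vel': array([ 0.0016, -0.0028,  0.0004, -0.0025, -0.001 , -0.0006, -0.0014]), 'joint_efforts': array([  0.0035, -95.0319,   3.7638, -46.3761,   0.0195,   0.0078,
        -0.0001]), 'tcp_pos': array([ 0.6747, -0.    ,  0.2308]), 'orientation': array([-0.0003,  0.7071,  0.7071, -0.0004]), 'wrist_force': array([ 0.8073, -0.4113,  0.5081]), 'torque': array([0.0367, 0.0042, 0.0007]), 'grasp_force': 0.0, 'width': 0.08518727998988178} -0.0187
```

View pics/scene0.png

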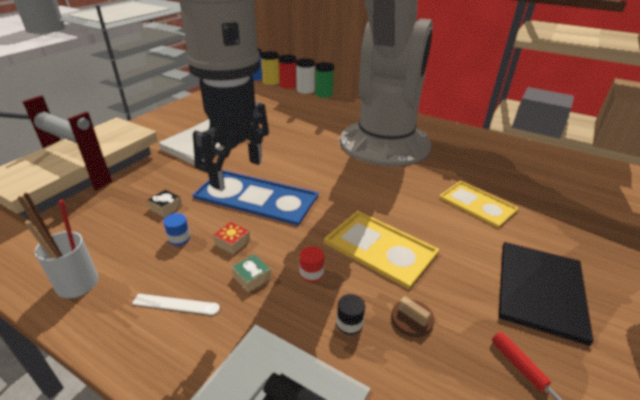

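View pics/side0.png

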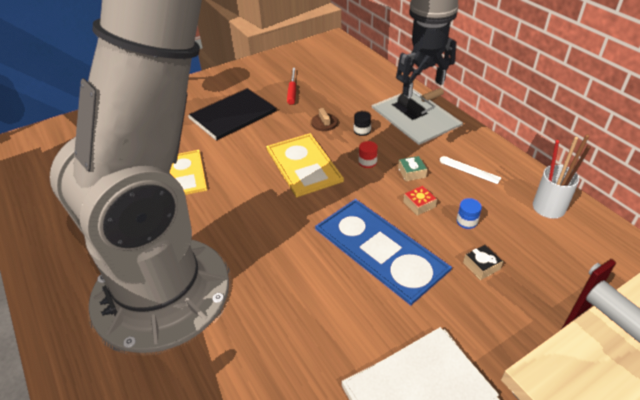

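View pics/wrist0.png

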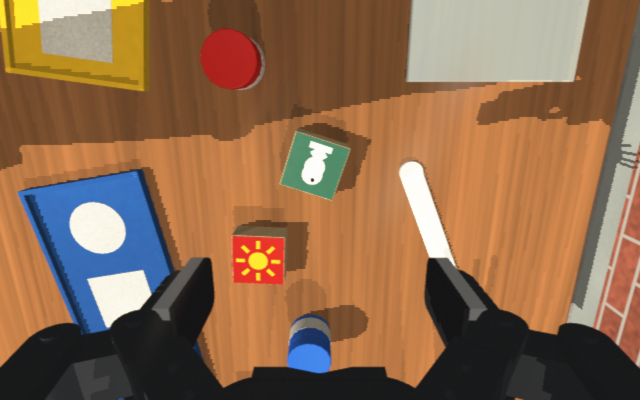

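The scene camera shows the stock between the blue tray (255,196) and the larger yellow tray (382,246). Black ink is at (350,312), the burnisher at (412,316), red ink at (312,262), sun at (231,236) and bird at (164,203). The side view agrees: blue pads at (351,226), (381,247) and (411,271), yellow pads at (297,153) and (310,174). The wrist view has red at (230,59), sun at (258,261) and fish at (316,165).

```bash
cat > h.py <<'E'
import numpy as np,cv2
from scipy.spatial.transform import Rotation as R
from station import robot
np.set_printoptions(precision=4,suppress=True)
def cam(n,s=None):
    c=robot.calibration(n); f=200/np.tan(np.radians(c["vertical_fov"]/2))
    if n=="wrist":
        s=s or robot.sense(); T=np.eye(4); q=s["orientation"]
        T[:3,:3]=R.from_quat([q[1],q[2],q[3],q[0]]).as_matrix(); T[:3,3]=s["tcp_pos"]; M=T@c["T_tool_cam"]
    else: M=c["world_from_camera"]
    return M,f,c["cx"],c["cy"]
def onz(C,uv,z):
    M,f,cx,cy=C; d=M[:3,:3]@np.array([(uv[0]-cx)/f,-(uv[1]-cy)/f,-1]); o=M[:3,3]
    return (o+d*(z-o[2])/d[2])[:2]
def proj(C,p):
    M,f,cx,cy=C; q=M[:3,:3].T@(np.array(p)-M[:3,3]); return np.array([cx+f*q[0]/-q[2],cy-f*q[1]/-q[2]])
E
python3 - <<'E'
from h import *
S,D,W=cam("side"),cam("scene"),cam("wrist")
for n,z,a,b,w in [("bl_small",.006,(351,226),(288,203),(98,228)),("bl_sq",.006,(381,247),(256,196),None),("bl_big",.006,(411,271),(225,188),None),
 ("y_rnd",.006,(297,153),(401,257),None),("y_sq",.006,(310,174),(361,236),None),
 ("red",.055,(368,147),(312,256),(230,59)),("black",.055,(363,117),(350,303),None),
 ("sun",.028,(421,197),(231,233),(258,261)),("fish",.028,(412,164),(252,267),(316,165)),("bird",.028,(484,259),(163,199),None),("blue",.055,(470,206),(176,223),(310,357)),
 ("burn",.037,(324,115),(413,307),None)]:
    print(n,onz(S,a,z),onz(D,b,z),onz(W,w,z) if w else "")
E
```

```text
bl_small [ 0.4315 -0.0714] [ 0.4315 -0.0727] [ 0.4324 -0.0738]
bl_sq [ 0.4505 -0.161 ] [ 0.4499 -0.1576] 
bl_big [ 0.4629 -0.2501] [ 0.4642 -0.2472] 
y_rnd [0.4635 0.2314] [0.4629 0.2355] 
y_sq [0.4479 0.1382] [0.4472 0.1346] 
red [0.5984 0.0951] [0.6025 0.1005] [0.6008 0.0963]
black [0.6651 0.2106] [0.6657 0.2151] 
sun [ 0.6108 -0.1034] [ 0.6106 -0.0989] [ 0.6101 -0.1024]
fish [0.6707 0.003 ] [0.6668 0.0024] [0.6718 0.0012]
bird [ 0.5977 -0.3229] [ 0.6011 -0.3178] 
blue [ 0.6622 -0.2078] [ 0.6695 -0.1954] [ 0.6653 -0.2018]
burn [0.5953 0.3019] [0.6018 0.3074]
```

The two cameras agree and the pad spacings match the given sizes (90 and 100 mm). I'll move over the black ink and burnisher next.

arm_command([
  {"dx":0.02},
  {"dx":0.04},
  {"dx":0.04},
  {"dx":0.04},
  {"dx":0.04},
  {"dx":0.02},
  {"dx":0.0},
  {"dx":0.0},
])

```text
$.plan[0]: bad value
```

```bash
python3 - <<'E'
from h import *
s=robot.sense();im=robot.capture("wrist");np.savez("w1.npz",im=im,**{k:s[k] for k in("tcp_pos","orientation")})
cv2.imwrite("pics/w1.png",im[:,:,::-1]);print(s["clock"],s["tcp_pos"],s["orientation"],s["joint_vel"])
E
```

```text
0.15 [ 0.6747 -0.      0.2308] [-0.0003  0.7071  0.7071 -0.0004] [ 0.0016 -0.0028  0.0004 -0.0025 -0.001  -0.0006 -0.0014]
```

View pics/w1.png

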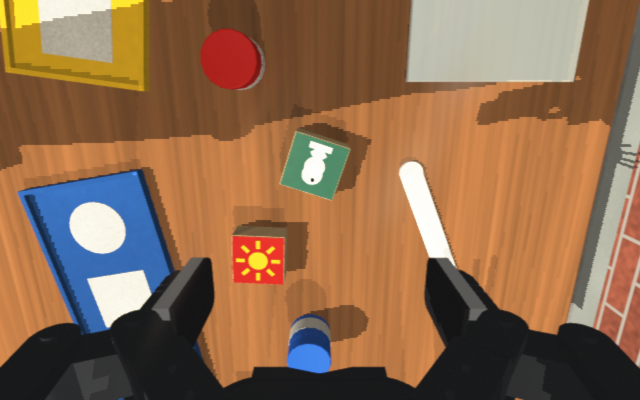

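The move was refused because the rows need every field, so this is the same view as before. I'll send full rows.

arm_command([
  {"wx":0,"wy":0,"wz":0,"dx":0.02,"dy":0,"dz":0,"hand":1},
  {"wx":0,"wy":0,"wz":0,"dx":0.04,"dy":0,"dz":0,"hand":1},
  {"wx":0,"wy":0,"wz":0,"dx":0.04,"dy":0,"dz":0,"hand":1},
  {"wx":0,"wy":0,"wz":0,"dx":0.04,"dy":0,"dz":0,"hand":1},
  {"wx":0,"wy":0,"wz":0,"dx":0.04,"dy":0,"dz":0,"hand":1},
  {"wx":0,"wy":0,"wz":0,"dx":0.02,"dy":-0.01,"dz":0,"hand":1},
  {"wx":0,"wy":0,"wz":0,"dx":0,"dy":0,"dz":0,"hand":1},
  {"wx":0,"wy":0,"wz":0,"dx":0,"dy":0,"dz":0,"hand":1},
])

```text
clock: 0.87
tcp_pos: [0.6642, 0.2017, 0.2309]
orientation: [-0.0, 0.706, 0.708, -0.0]
wrist_force: [0.7, -1.8, 0.1]
width: 0.0855
grasp_force: 0.0
```

```bash
python3 - <<'E'
from h import *
s=robot.sense();im=robot.capture("wrist");np.savez("w2.npz",im=im,**{k:s[k] for k in("tcp_pos","orientation")})
cv2.imwrite("pics/w2.png",im[:,:,::-1]);print(s["clock"],s["tcp_pos"],s["orientation"],s["joint_vel"])
E
```

```text
0.8667 [0.6642 0.2017 0.2309] [-0.0003  0.7061  0.7081 -0.0002] [ 0.0378 -0.0024  0.0357 -0.0005  0.0057  0.0008  0.012 ]
```

View pics/w2.png

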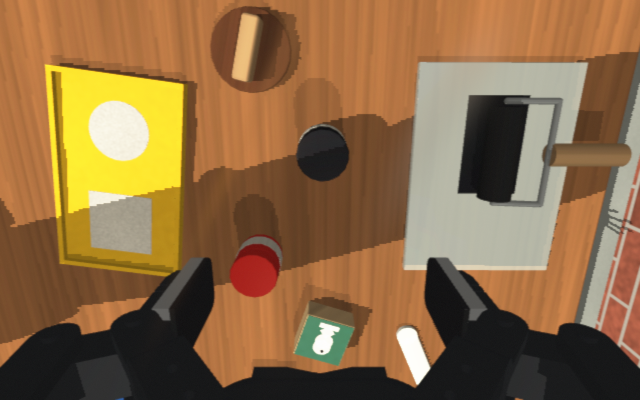

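The wrist view shows black lid (323,154), red lid (255,266), yellow round pad (119,130), yellow square pad around (121,223), burnisher disc around (252,48) and bar from (254,13) to (243,80).

```bash
python3 - <<'E'
from h import *
d=np.load("w2.npz");W=cam("wrist",d);im=d["im"]
hsv=cv2.cvtColor(im,cv2.COLOR_RGB2HSV)
# white pads in yellow tray
m=((hsv[...,1]<60)&(hsv[...,2]>90)).astype(np.uint8)
for nm,(x0,y0,x1,y1) in dict(rnd=(80,90,160,170),sq=(80,180,162,262)).items():
    c,_=cv2.findContours(m[y0:y1,x0:x1].copy(),cv2.RETR_EXTERNAL,2);c=max(c,key=cv2.contourArea)+[x0,y0]
    g=np.array([onz(W,p[0],.006) for p in c],np.float32); r=cv2.minAreaRect(g*1000); print(nm,r,len(c))
for n,uv,z in [("black",(323,154),.055),("red",(255,266),.055),("disc",(251,48),.012),("disctop",(254,8),.012),("discbot",(252,90),.012),("discL",(211,47),.012),("discR",(291,50),.012),("barA",(254,13),.037),("barB",(243,80),.037),("fish",(326,336),.028)]:
    print(n,onz(W,uv,z))
E
```

```text
rnd ((460.9516906738281, 233.1085205078125), (58.83906173706055, 58.11928176879883), 0.1932668834924698) 80
sq ((447.4029235839844, 133.51739501953125), (65.51510620117188, 64.59077453613281), 82.53035736083984) 43
black [0.6679 0.2185]
red [0.6018 0.1073]
disc [0.6004 0.3108]
disctop [0.6048 0.3445]
discbot [0.5994 0.2731]
discL [0.563  0.3115]
discR [0.6378 0.3091]
barA [0.6087 0.3359]
barB [0.5963 0.2817]
fish [0.673  0.0054]
```

```bash
cat >> h.py <<'E'
from scipy.optimize import least_squares
def lid(W,m,guess,z=.055,r=.024):
    "fit lid circle centre to left/right/bottom extents of the mask (camera beyond the jar, +y side)"
    a=np.linspace(0,2*np.pi,180); ys,xs=np.nonzero(m)
    def ext(p):
        q=np.array([proj(W,[p[0]+r*np.cos(t),p[1]+r*np.sin(t),z]) for t in a]); return q
    tgt=np.array([xs.min(),xs.max()+1,ys.max()+1])-.5
    f=lambda p:(lambda q:np.array([q[:,0].min(),q[:,0].max(),q[:,1].max()])-tgt)(ext(p))
    s=least_squares(f,guess); return s.x,f(s.x)
def big(m):
    n,l,st,c=cv2.connectedComponentsWithStats(m.astype(np.uint8)); k=1+np.argmax(st[1:,4]); return l==k
E
python3 - <<'E'
from h import *
robot.capture("wrist");robot.capture("wrist")
s=robot.sense();im=robot.capture("wrist");W=cam("wrist",s);print(s["tcp_pos"],s["joint_vel"])
np.savez("w3.npz",im=im,**{k:s[k] for k in("tcp_pos","orientation")})
hsv=cv2.cvtColor(im,cv2.COLOR_RGB2HSV);h,sa,v=[hsv[...,i].astype(int) for i in range(3)]
mb=(v<75);k=np.zeros_like(mb);k[110:195,285:365]=1
m=big(mb&(k>0));print("black",m.sum(),lid(W,m,[.666,.214]))
mr=((h<6)|(h>174))&(sa>150);k[:]=0;k[225:310,215:300]=1
m=big(mr&(k>0));print("red",m.sum(),lid(W,m,[.601,.1]))
m=((sa<60)&(v>90)).astype(np.uint8)
for nm,(x0,y0,x1,y1) in dict(rnd=(80,85,160,175),sq=(80,175,162,265)).items():
    c,_=cv2.findContours(m[y0:y1,x0:x1].copy(),cv2.RETR_EXTERNAL,2);c=max(c,key=cv2.contourArea)+[x0,y0]
    g=np.array([onz(W,p[0],.006) for p in c],np.float32); print(nm,cv2.minAreaRect(g*1000))
cv2.imwrite("pics/w3c.png",cv2.resize(im[0:200,180:380,::-1],None,fx=3,fy=3,interpolation=2))
E
```

```text
[0.6654 0.1984 0.2313] [ 0.0083 -0.0015 -0.0013 -0.0002 -0.0017 -0.     -0.0021]
black 2251 (array([0.6675, 0.2174]), array([-0.3605,  0.3604,  0.0162]))
red 2047 (array([0.6008, 0.0973]), array([ 0.705 , -0.7067, -0.0317]))
rnd ((461.01141357421875, 232.56785583496094), (57.968013763427734, 58.93231964111328), 89.92369842529297)
sq ((447.45782470703125, 133.5206756591797), (65.32746124267578, 64.88055419921875), 82.3016128540039)
```

View pics/w3c.png

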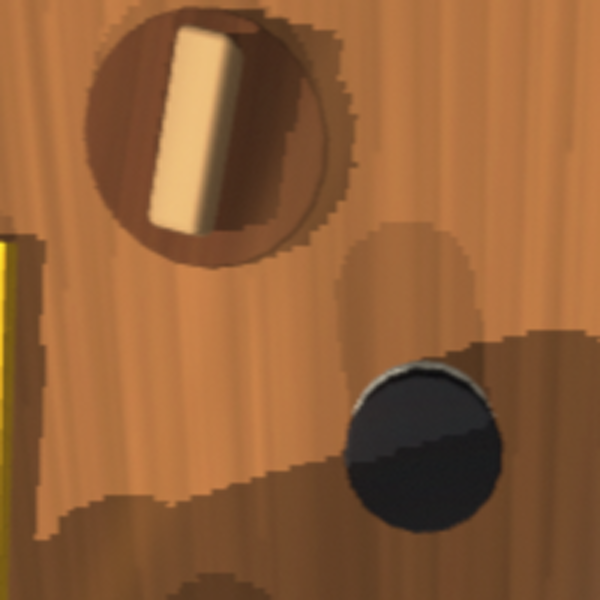

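The crop shows the black lid centre near (423,452) in the 3x picture, with its diameter as expected, and the burnisher is well clear of it. I'll descend on the black ink.

arm_command([
  {"wx":0,"wy":0,"wz":0,"dx":0.019,"dy":0.002,"dz":0.02,"hand":1},
  {"wx":0,"wy":0,"wz":0,"dx":0,"dy":0,"dz":0.04,"hand":1},
  {"wx":0,"wy":0,"wz":0,"dx":0,"dy":0,"dz":0.04,"hand":1},
  {"wx":0,"wy":0,"wz":0,"dx":0,"dy":0,"dz":0.02,"hand":1},
  {"wx":0,"wy":0,"wz":0,"dx":0,"dy":0,"dz":0,"hand":1},
  {"wx":0,"wy":0,"wz":0,"dx":0,"dy":0,"dz":0,"hand":1},
])

```text
clock: 1.57
tcp_pos: [0.667, 0.2178, 0.111]
orientation: [-0.0, 0.708, 0.707, -0.001]
wrist_force: [0.2, 0.3, 0.8]
width: 0.0854
grasp_force: 0.0
```

arm_command([
  {"wx":0,"wy":0,"wz":0,"dx":0,"dy":0,"dz":0.03,"hand":1},
  {"wx":0,"wy":0,"wz":0,"dx":0,"dy":0,"dz":0.03,"hand":1},
  {"wx":0,"wy":0,"wz":0,"dx":0,"dy":0,"dz":0.02,"hand":1},
  {"wx":0,"wy":0,"wz":0,"dx":0,"dy":0,"dz":0.014,"hand":1},
  {"wx":0,"wy":0,"wz":0,"dx":0,"dy":0,"dz":0,"hand":1},
  {"wx":0,"wy":0,"wz":0,"dx":0,"dy":0,"dz":0,"hand":0},
  {"wx":0,"wy":0,"wz":0,"dx":0,"dy":0,"dz":0,"hand":0},
  {"wx":0,"wy":0,"wz":0,"dx":0,"dy":0,"dz":0,"hand":0},
  {"wx":0,"wy":0,"wz":0,"dx":0,"dy":0,"dz":0,"hand":0},
  {"wx":0,"wy":0,"wz":0,"dx":0,"dy":0,"dz":0,"hand":0},
  {"wx":0,"wy":0,"wz":0,"dx":0,"dy":0,"dz":0,"hand":0},
])

```text
clock: 2.48
tcp_pos: [0.6681, 0.2193, 0.0195]
orientation: [0.001, 0.707, 0.707, 0.001]
wrist_force: [-1.7, -0.7, 10.2]
width: 0.0471
grasp_force: 60.2
```

arm_command([
  {"wx":0,"wy":0,"wz":0,"dx":0,"dy":0,"dz":-0.03,"hand":0},
  {"wx":0,"wy":0,"wz":0,"dx":0,"dy":0,"dz":-0.04,"hand":0},
  {"wx":0,"wy":0,"wz":0,"dx":0,"dy":0,"dz":-0.04,"hand":0},
  {"wx":0,"wy":0,"wz":0,"dx":-0.02,"dy":-0.008,"dz":-0.03,"hand":0},
  {"wx":0,"wy":0,"wz":0,"dx":-0.031,"dy":-0.014,"dz":-0.02,"hand":0},
  {"wx":0,"wy":0,"wz":0,"dx":-0.035,"dy":-0.014,"dz":-0.01,"hand":0},
  {"wx":0,"wy":0,"wz":0,"dx":-0.035,"dy":-0.014,"dz":-0.01,"hand":0},
  {"wx":0,"wy":0,"wz":0,"dx":-0.035,"dy":-0.014,"dz":-0.01,"hand":0},
  {"wx":0,"wy":0,"wz":0,"dx":-0.035,"dy":-0.014,"dz":-0.01,"hand":0},
  {"wx":0,"wy":0,"wz":0,"dx":-0.035,"dy":-0.014,"dz":0,"hand":0},
  {"wx":0,"wy":0,"wz":0,"dx":-0.035,"dy":-0.014,"dz":0,"hand":0},
  {"wx":0,"wy":0,"wz":0,"dx":-0.035,"dy":-0.014,"dz":0,"hand":0},
  {"wx":0,"wy":0,"wz":0,"dx":-0.035,"dy":-0.014,"dz":0,"hand":0},
  {"wx":0,"wy":0,"wz":0,"dx":-0.028,"dy":-0.014,"dz":0,"hand":0},
  {"wx":0,"wy":0,"wz":0,"dx":0,"dy":0,"dz":0,"hand":0},
  {"wx":0,"wy":0,"wz":0,"dx":0,"dy":0,"dz":0,"hand":0},
  {"wx":0,"wy":0,"wz":0,"dx":0,"dy":0,"dz":0,"hand":0},
])

```text
clock: 3.9
tcp_pos: [0.5193, -0.1397, 0.2181]
orientation: [0.0, 0.707, 0.707, 0.001]
wrist_force: [-0.3, 0.4, -1.1]
width: 0.0467
grasp_force: 62.0
```

```bash
cat >> h.py <<'E'
def shot(name):
    s=robot.sense();im=robot.capture("wrist");np.savez(name+".npz",im=im,**{k:s[k] for k in("tcp_pos","orientation")})
    cv2.imwrite(f"pics/{name}.png",im[:,:,::-1]);print(round(s["clock"],2),s["tcp_pos"],s["orientation"],s["joint_vel"],s["wrist_force"],s["width"],s["grasp_force"])
    return im,cam("wrist",s)
def rects(im,W,boxes,test,z):
    hsv=cv2.cvtColor(im,cv2.COLOR_RGB2HSV).astype(int);m=test(hsv).astype(np.uint8)
    for nm,(x0,y0,x1,y1) in boxes.items():
        c,_=cv2.findContours(m[y0:y1,x0:x1].copy(),cv2.RETR_EXTERNAL,2);c=max(c,key=cv2.contourArea)+[x0,y0]
        g=np.array([onz(W,p[0],z) for p in c],np.float32);r=cv2.minAreaRect(g*1000);print(nm,np.round(r[0],1),np.round(r[1],1),round(r[2],1))
white=lambda h:(h[...,1]<60)&(h[...,2]>90)
E
python3 -c "
from h import *
shot('w4')"
```

```text
3.9 [ 0.5193 -0.1397  0.2181] [0.0004 0.7072 0.7071 0.0006] [-0.0181  0.0101 -0.0131 -0.0024 -0.0005 -0.0016 -0.0007] [-0.303   0.4077 -1.0851] 0.04665040002187076 61.982488773646764
```

View pics/w4.png

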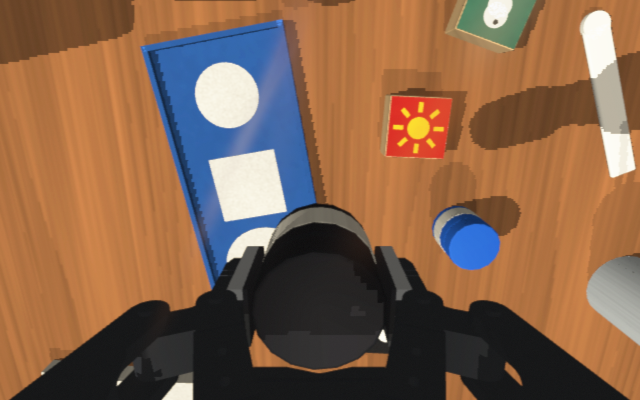

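The blue tray's small pad is at (227,95), the square at (248,185) and the sun block at (418,127). The black jar is held with its lid centred near (316,300).

```bash
python3 - <<'E'
from h import *
d=np.load("w4.npz");W=cam("wrist",d);im=d["im"]
rects(im,W,dict(rnd=(180,50,270,140),sq=(200,140,292,228)),white,.006)
rects(im,W,dict(sun=(370,80,470,175)),lambda h:((h[...,0]<30)|(h[...,0]>172))&(h[...,1]>205)&(h[...,2]>150),.028)
t=d["tcp_pos"]
q=np.array([proj(W,[t[0]+.024*np.cos(a),t[1]+.024*np.sin(a),t[2]+.0355]) for a in np.linspace(0,6.28,90)])
print(q.min(0),q.max(0))
E
```

```text
rnd [431.9 -73. ] [59.8 59.9] 87.2
sq [ 447.2 -162.1] [67.3 66.9] 9.9
sun [ 603.1 -100.3] [51.5 37.3] 88.0
[248.7879 244.3336] [388.201  365.7053]
```

arm_command([
  {"wx":0,"wy":0,"wz":0,"dx":0.017,"dy":-0.022,"dz":0.01,"hand":0},
  {"wx":0,"wy":0,"wz":0,"dx":0.02,"dy":-0.026,"dz":0.02,"hand":0},
  {"wx":0,"wy":0,"wz":0,"dx":0.02,"dy":-0.026,"dz":0.02,"hand":0},
  {"wx":0,"wy":0,"wz":0,"dx":0.01,"dy":-0.013,"dz":0.03,"hand":0},
  {"wx":0,"wy":0,"wz":0,"dx":0,"dy":0,"dz":0.03,"hand":0},
  {"wx":0,"wy":0,"wz":0,"dx":0,"dy":0,"dz":0.03,"hand":0},
  {"wx":0,"wy":0,"wz":0,"dx":0,"dy":0,"dz":0.02,"hand":0},
  {"wx":0,"wy":0,"wz":0,"dx":0,"dy":0,"dz":0.01,"hand":0},
  {"wx":0,"wy":0,"wz":0,"dx":0,"dy":0,"dz":0,"hand":0},
  {"wx":0,"wy":0,"wz":0,"dx":0,"dy":0,"dz":0,"hand":0},
  {"wx":0,"wy":0,"wz":0,"dx":0,"dy":0,"dz":0,"hand":0},
])

```text
clock: 4.87
tcp_pos: [0.4327, -0.0725, 0.0481]
orientation: [0.0, 0.707, 0.707, 0.0]
wrist_force: [0.0, 0.0, -0.7]
width: 0.0465
grasp_force: 62.2
```

arm_command([
  {"wx":0,"wy":0,"wz":0,"dx":0,"dy":-0.0007,"dz":0.012,"hand":0},
  {"wx":0,"wy":0,"wz":0,"dx":0,"dy":0,"dz":0.006,"hand":0},
  {"wx":0,"wy":0,"wz":0,"dx":0,"dy":0,"dz":0.003,"hand":0},
  {"wx":0,"wy":0,"wz":0,"dx":0,"dy":0,"dz":0,"hand":0},
  {"wx":0,"wy":0,"wz":0,"dx":0,"dy":0,"dz":0,"hand":0},
])

```text
clock: 5.28
tcp_pos: [0.4314, -0.073, 0.0267]
orientation: [0.0, 0.707, 0.707, 0.0]
wrist_force: [-0.8, 0.0, -1.0]
width: 0.0467
grasp_force: 62.2
```

arm_command([
  {"wx":0,"wy":0,"wz":0,"dx":0,"dy":0,"dz":0.001,"hand":0},
  {"wx":0,"wy":0,"wz":0,"dx":0,"dy":0,"dz":0,"hand":1},
  {"wx":0,"wy":0,"wz":0,"dx":0,"dy":0,"dz":0,"hand":1},
  {"wx":0,"wy":0,"wz":0,"dx":0,"dy":0,"dz":0,"hand":1},
  {"wx":0,"wy":0,"wz":0,"dx":0,"dy":0,"dz":0,"hand":1},
  {"wx":0,"wy":0,"wz":0,"dx":0,"dy":0,"dz":-0.02,"hand":1},
  {"wx":0,"wy":0,"wz":0,"dx":0,"dy":0,"dz":-0.03,"hand":1},
  {"wx":0,"wy":0,"wz":0,"dx":0,"dy":0,"dz":-0.04,"hand":1},
  {"wx":0,"wy":0,"wz":0,"dx":0,"dy":0,"dz":-0.04,"hand":1},
  {"wx":0,"wy":0,"wz":0,"dx":-0.02,"dy":0.013,"dz":-0.03,"hand":1},
  {"wx":0,"wy":0,"wz":0,"dx":-0.03,"dy":0.02,"dz":-0.02,"hand":1},
  {"wx":0,"wy":0,"wz":0,"dx":-0.032,"dy":0.022,"dz":-0.015,"hand":1},
  {"wx":0,"wy":0,"wz":0,"dx":-0.032,"dy":0.022,"dz":0,"hand":1},
  {"wx":0,"wy":0,"wz":0,"dx":-0.032,"dy":0.022,"dz":0,"hand":1},
  {"wx":0,"wy":0,"wz":0,"dx":-0.032,"dy":0.022,"dz":0,"hand":1},
  {"wx":0,"wy":0,"wz":0,"dx":-0.032,"dy":0.022,"dz":0,"hand":1},
  {"wx":0,"wy":0,"wz":0,"dx":-0.02,"dy":0.007,"dz":0,"hand":1},
  {"wx":0,"wy":0,"wz":0,"dx":0,"dy":0,"dz":0,"hand":1},
  {"wx":0,"wy":0,"wz":0,"dx":0,"dy":0,"dz":0,"hand":1},
  {"wx":0,"wy":0,"wz":0,"dx":0,"dy":0,"dz":0,"hand":1},
])

```text
clock: 6.95
tcp_pos: [0.5809, -0.3025, 0.2199]
orientation: [-0.0, 0.707, 0.707, -0.0]
wrist_force: [0.7, -0.6, -0.2]
width: 0.0856
grasp_force: 0.0
```

```bash
python3 -c "
from h import *
shot('w5')"
```

```text
6.95 [ 0.5809 -0.3025  0.2199] [-0.0005  0.7071  0.7071 -0.0001] [-0.0118 -0.0156 -0.0045  0.0077  0.0015  0.     -0.0005] [ 0.7309 -0.5957 -0.1896] 0.08561406517545224 0.0
```

View pics/w5.png

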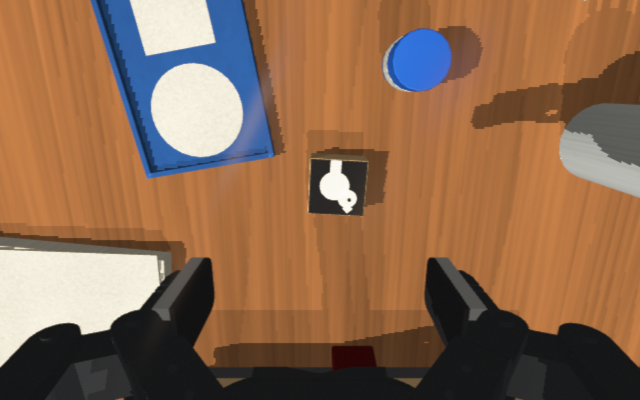

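The bird block's picture has corners near (311,159), (368,161), (365,215) and (309,213). The big round pad is at (197,110). A red press post shows at the bottom (353,357), which I need to keep clear of.

```bash
python3 - <<'E'
from h import *
d=np.load("w5.npz");W=cam("wrist",d);im=d["im"]
rects(im,W,dict(big=(140,55,250,165)),white,.006)
rects(im,W,dict(bird=(295,145,380,225)),lambda h:(h[...,2]<85)&(h[...,1]<90)|(h[...,2]>200)&(h[...,1]<60),.028)
print(onz(W,(338,187),.028),onz(W,(418,61),.055),onz(W,(353,345),0),onz(W,(353,345),.1))
P=[onz(W,p,.028) for p in((311,159),(368,161),(365,215),(309,213))];print(np.array(P))
cv2.imwrite("pics/w5c.png",cv2.resize(im[130:260,270:420,::-1],None,fx=4,fy=4,interpolation=2))
E
```

```text
big [ 462.4 -250.5] [88. 88.] 86.5
bird [ 598.6 -320.8] [53.4 53. ] 86.9
[ 0.5994 -0.3205] [ 0.6606 -0.2083] [ 0.622  -0.5245] [ 0.6108 -0.4435]
[[ 0.5735 -0.2931]
 [ 0.6274 -0.295 ]
 [ 0.6265 -0.3491]
 [ 0.5712 -0.347 ]]
```

View pics/w5c.png

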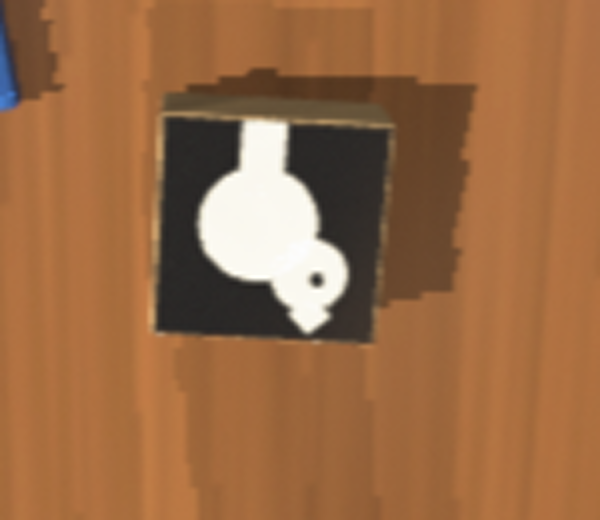

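The crop confirms the bird at about (0.599, -0.321), yaw about -3°, picture up. I'll align with it and descend.

arm_command([
  {"wx":0,"wy":0,"wz":0,"dx":-0.018,"dy":0.018,"dz":0.01,"hand":1},
  {"wx":0,"wy":0,"wz":3,"dx":0,"dy":0,"dz":0.03,"hand":1},
  {"wx":0,"wy":0,"wz":0,"dx":0,"dy":0,"dz":0.04,"hand":1},
  {"wx":0,"wy":0,"wz":0,"dx":0,"dy":0,"dz":0.04,"hand":1},
  {"wx":0,"wy":0,"wz":0,"dx":0,"dy":0,"dz":0.03,"hand":1},
  {"wx":0,"wy":0,"wz":0,"dx":0,"dy":0,"dz":0.01,"hand":1},
  {"wx":0,"wy":0,"wz":0,"dx":0,"dy":0,"dz":0,"hand":1},
  {"wx":0,"wy":0,"wz":0,"dx":0,"dy":0,"dz":0,"hand":1},
  {"wx":0,"wy":0,"wz":0,"dx":0,"dy":0,"dz":0,"hand":1},
])

```text
clock: 7.75
tcp_pos: [0.6005, -0.3214, 0.0628]
orientation: [0.001, 0.725, 0.688, 0.001]
wrist_force: [-0.1, -0.4, 0.4]
width: 0.0854
grasp_force: 0.0
```

arm_command([
  {"wx":0,"wy":0,"wz":0,"dx":0.0,"dy":-0.001,"dz":0.03,"hand":1},
  {"wx":0,"wy":0,"wz":0,"dx":0,"dy":0,"dz":0.02,"hand":1},
  {"wx":0,"wy":0,"wz":0,"dx":0,"dy":0,"dz":0.01,"hand":1},
  {"wx":0,"wy":0,"wz":0,"dx":0,"dy":0,"dz":0,"hand":1},
  {"wx":0,"wy":0,"wz":0,"dx":0,"dy":0,"dz":0,"hand":1},
  {"wx":0,"wy":0,"wz":0,"dx":0,"dy":0,"dz":0,"hand":0},
  {"wx":0,"wy":0,"wz":0,"dx":0,"dy":0,"dz":0,"hand":0},
  {"wx":0,"wy":0,"wz":0,"dx":0,"dy":0,"dz":0,"hand":0},
  {"wx":0,"wy":0,"wz":0,"dx":0,"dy":0,"dz":0,"hand":0},
  {"wx":0,"wy":0,"wz":0,"dx":0,"dy":0,"dz":0,"hand":0},
])

```text
clock: 8.58
tcp_pos: [0.599, -0.3214, 0.002]
orientation: [0.001, 0.725, 0.688, 0.0]
wrist_force: [-1.9, 0.9, 10.2]
width: 0.0549
grasp_force: 63.1
```

arm_command([
  {"wx":0,"wy":0,"wz":0,"dx":0,"dy":0,"dz":-0.03,"hand":0},
  {"wx":0,"wy":0,"wz":-3,"dx":0,"dy":0,"dz":-0.04,"hand":0},
  {"wx":0,"wy":0,"wz":0,"dx":0,"dy":0,"dz":-0.03,"hand":0},
  {"wx":0,"wy":0,"wz":0,"dx":0.013,"dy":-0.012,"dz":0,"hand":0},
  {"wx":0,"wy":0,"wz":0,"dx":0.027,"dy":-0.026,"dz":0,"hand":0},
  {"wx":0,"wy":0,"wz":0,"dx":0.027,"dy":-0.026,"dz":0,"hand":0},
  {"wx":0,"wy":0,"wz":0,"dx":0.027,"dy":-0.026,"dz":0,"hand":0},
  {"wx":0,"wy":0,"wz":0,"dx":0.027,"dy":-0.026,"dz":0,"hand":0},
  {"wx":0,"wy":0,"wz":0,"dx":0.027,"dy":-0.026,"dz":0,"hand":0},
  {"wx":0,"wy":0,"wz":-4.75,"dx":0.012,"dy":-0.01,"dz":0,"hand":0},
  {"wx":0,"wy":0,"wz":-5,"dx":0,"dy":0,"dz":0.02,"hand":0},
  {"wx":0,"wy":0,"wz":0,"dx":0,"dy":0,"dz":0.02,"hand":0},
  {"wx":0,"wy":0,"wz":0,"dx":0,"dy":0,"dz":0.02,"hand":0},
  {"wx":0,"wy":0,"wz":0,"dx":0,"dy":0,"dz":0.01,"hand":0},
  {"wx":0,"wy":0,"wz":0,"dx":0,"dy":0,"dz":0,"hand":0},
  {"wx":0,"wy":0,"wz":0,"dx":0,"dy":0,"dz":0,"hand":0},
  {"wx":0,"wy":0,"wz":0,"dx":0,"dy":0,"dz":0,"hand":0},
])

```text
clock: 10.0
tcp_pos: [0.4468, -0.1612, 0.0312]
orientation: [0.0, 0.645, 0.765, 0.0]
wrist_force: [0.7, 0.2, -1.2]
width: 0.0549
grasp_force: 64.3
```

arm_command([
  {"wx":0,"wy":0,"wz":0,"dx":-0.0005,"dy":0,"dz":0.012,"hand":0},
  {"wx":0,"wy":0,"wz":0,"dx":0,"dy":0,"dz":0.007,"hand":0},
  {"wx":0,"wy":0,"wz":0,"dx":0,"dy":0,"dz":0.004,"hand":0},
  {"wx":0,"wy":0,"wz":0,"dx":0,"dy":0,"dz":0,"hand":0},
  {"wx":0,"wy":0,"wz":0,"dx":0,"dy":0,"dz":0,"hand":0},
])

```text
clock: 10.42
tcp_pos: [0.4465, -0.1616, 0.0076]
orientation: [0.0, 0.645, 0.765, 0.0]
wrist_force: [-1.0, -0.6, -1.1]
width: 0.0544
grasp_force: 65.7
```

arm_command([
  {"wx":0,"wy":0,"wz":0,"dx":0,"dy":0,"dz":0,"hand":0.85},
  {"wx":0,"wy":0,"wz":0,"dx":0,"dy":0,"dz":0,"hand":0.85},
  {"wx":0,"wy":0,"wz":0,"dx":0,"dy":0,"dz":0,"hand":0.85},
  {"wx":0,"wy":0,"wz":0,"dx":0,"dy":0,"dz":0,"hand":0.85},
  {"wx":0,"wy":0,"wz":0,"dx":0,"dy":0,"dz":-0.02,"hand":0.85},
  {"wx":0,"wy":0,"wz":0,"dx":0,"dy":0,"dz":-0.03,"hand":0.85},
  {"wx":0,"wy":0,"wz":5,"dx":0,"dy":0,"dz":-0.04,"hand":1},
  {"wx":0,"wy":0,"wz":4.75,"dx":0,"dy":0,"dz":-0.04,"hand":1},
  {"wx":0,"wy":0,"wz":0,"dx":0,"dy":0,"dz":-0.04,"hand":1},
  {"wx":0,"wy":0,"wz":0,"dx":0,"dy":0,"dz":-0.04,"hand":1},
  {"wx":0,"wy":0,"wz":0,"dx":0,"dy":0,"dz":0,"hand":1},
  {"wx":0,"wy":0,"wz":0,"dx":0,"dy":0,"dz":0,"hand":1},
])

```text
clock: 11.42
tcp_pos: [0.4475, -0.1616, 0.2195]
orientation: [0.002, 0.707, 0.707, 0.002]
wrist_force: [0.1, 0.8, -1.3]
width: 0.0854
grasp_force: 0.0
```

```bash
python3 -c "
from h import *
im,W=shot('w6')
print(proj(W,[.4319,-.073,.061]),proj(W,[.4472,-.1618,.034]))
cv2.imwrite('pics/w6c.png',cv2.resize(im[20:270,200:460,::-1],None,fx=2.4,fy=2.4,interpolation=2))"
```

```text
11.42 [ 0.4475 -0.1616  0.2195] [0.0018 0.7071 0.7071 0.0015] [ 0.005   0.0517 -0.0076  0.0495 -0.0058 -0.0279  0.0061] [ 0.1205  0.808  -1.3044] 0.0853878949880821 0.0
[298.088   67.6294] [317.475  170.1744]
```

View pics/w6c.png

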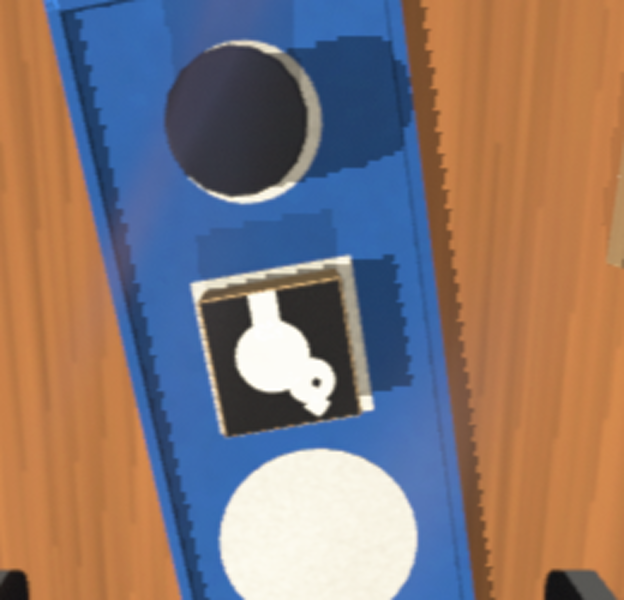

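Black ink and bird are both inside their pads within about 2 mm: block centre (317,169) against (317.5,170) expected. Next is the burnisher.

arm_command([
  {"wx":0,"wy":0,"wz":0,"dx":0.025,"dy":0.01,"dz":0,"hand":1},
  {"wx":0,"wy":0,"wz":0,"dx":0.038,"dy":0.012,"dz":0,"hand":1},
  {"wx":0,"wy":0,"wz":0,"dx":0.038,"dy":0.013,"dz":0,"hand":1},
  {"wx":0,"wy":0,"wz":0,"dx":0.038,"dy":0.013,"dz":0,"hand":1},
  {"wx":0,"wy":0,"wz":0,"dx":0.038,"dy":0.013,"dz":0,"hand":1},
  {"wx":0,"wy":0,"wz":0,"dx":0.038,"dy":0.013,"dz":0,"hand":1},
  {"wx":0,"wy":0,"wz":0,"dx":0.038,"dy":0.013,"dz":0,"hand":1},
  {"wx":0,"wy":0,"wz":0,"dx":0.038,"dy":0.013,"dz":0,"hand":1},
  {"wx":0,"wy":0,"wz":0,"dx":0.038,"dy":0.013,"dz":0,"hand":1},
  {"wx":0,"wy":0,"wz":0,"dx":0.038,"dy":0.013,"dz":0,"hand":1},
  {"wx":0,"wy":0,"wz":0,"dx":0.038,"dy":0.013,"dz":0,"hand":1},
  {"wx":0,"wy":0,"wz":0,"dx":0.038,"dy":0.013,"dz":0,"hand":1},
  {"wx":0,"wy":0,"wz":0,"dx":0.018,"dy":0.004,"dz":0,"hand":1},
  {"wx":0,"wy":0,"wz":0,"dx":0,"dy":0,"dz":0,"hand":1},
  {"wx":0,"wy":0,"wz":0,"dx":0,"dy":0,"dz":0,"hand":1},
  {"wx":0,"wy":0,"wz":0,"dx":0,"dy":0,"dz":0,"hand":1},
  {"wx":0,"wy":0,"wz":0,"dx":0,"dy":0,"dz":0,"hand":1},
])

```text
clock: 12.88
tcp_pos: [0.6022, 0.2979, 0.2165]
orientation: [0.0, 0.708, 0.707, -0.001]
wrist_force: [0.4, -0.2, -0.4]
width: 0.0858
grasp_force: 0.0
```

```bash
python3 -c "
from h import *
im,W=shot('w7')
c=proj(W,[.602,.309,.03]).astype(int);print(c)
x,y=c-55;print(x,y)
cv2.imwrite('pics/w7c.png',cv2.resize(im[y:y+110,x:x+110,::-1],None,fx=5,fy=5,interpolation=2))"
```

```text
12.88 [0.6022 0.2979 0.2165] [ 0.      0.7077  0.7066 -0.0008] [ 0.0037 -0.0099 -0.0023 -0.0052 -0.0009  0.002  -0.0018] [ 0.4389 -0.218  -0.4101] 0.08583450121922664 0.0
[318 157]
263 102
```

View pics/w7c.png

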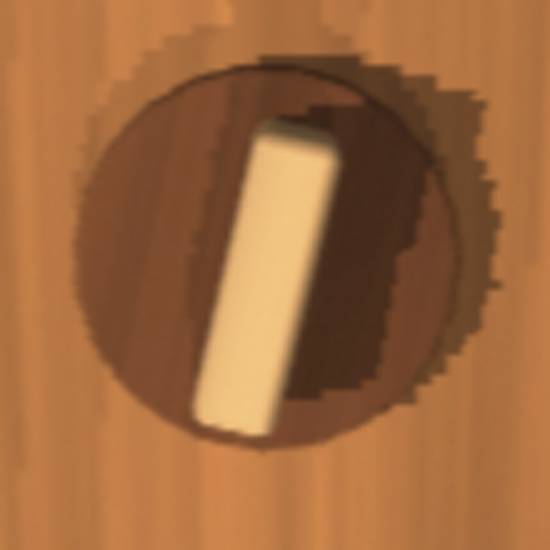

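The burnisher disc is centred at crop (268,256) and the bar top at (266,284), tilted about 13°.

```bash
python3 -c "
from h import *
W=cam('wrist',np.load('w7.npz'))
f=lambda u,v,z:onz(W,(263+u/5-.4,102+v/5-.4),z)
print(f(268,256,.012),f(266,284,.037))
a,b=f(195,415,.037),f(260,133,.037);c,d=f(272,437,.037),f(338,152,.037)
for p,q in((a,b),(c,d)):v=q-p;print(np.degrees(np.arctan2(v[0],v[1])),np.hypot(*v))
"
```

```text
[0.5996 0.3107] [0.5995 0.3098]
13.38746417053169 0.05309785939153898
12.730565684306663 0.053875832226398884
```

arm_command([
  {"wx":0,"wy":0,"wz":0,"dx":0.0125,"dy":-0.0026,"dz":0.01,"hand":1},
  {"wx":0,"wy":0,"wz":6.5,"dx":0,"dy":0,"dz":0.03,"hand":0.6},
  {"wx":0,"wy":0,"wz":6.5,"dx":0,"dy":0,"dz":0.04,"hand":0.6},
  {"wx":0,"wy":0,"wz":0,"dx":0,"dy":0,"dz":0.04,"hand":0.6},
  {"wx":0,"wy":0,"wz":0,"dx":0,"dy":0,"dz":0.03,"hand":0.6},
  {"wx":0,"wy":0,"wz":0,"dx":0,"dy":0,"dz":0,"hand":0.6},
  {"wx":0,"wy":0,"wz":0,"dx":0,"dy":0,"dz":0,"hand":0.6},
  {"wx":0,"wy":0,"wz":0,"dx":0,"dy":0,"dz":0,"hand":0.6},
])

```text
clock: 13.6
tcp_pos: [0.6006, 0.3126, 0.0692]
orientation: [0.0, 0.783, 0.622, 0.001]
wrist_force: [1.0, 0.7, 1.0]
width: 0.0513
grasp_force: 0.0
```

arm_command([
  {"wx":0,"wy":0,"wz":0,"dx":-0.0015,"dy":-0.0005,"dz":0.03,"hand":0.6},
  {"wx":0,"wy":0,"wz":0,"dx":0,"dy":0,"dz":0.015,"hand":0.6},
  {"wx":0,"wy":0,"wz":0,"dx":0,"dy":0,"dz":0.008,"hand":0.6},
  {"wx":0,"wy":0,"wz":0,"dx":0,"dy":0,"dz":0,"hand":0.6},
  {"wx":0,"wy":0,"wz":0,"dx":0,"dy":0,"dz":0,"hand":0.6},
  {"wx":0,"wy":0,"wz":0,"dx":0,"dy":0,"dz":0,"hand":0},
  {"wx":0,"wy":0,"wz":0,"dx":0,"dy":0,"dz":0,"hand":0},
  {"wx":0,"wy":0,"wz":0,"dx":0,"dy":0,"dz":0,"hand":0},
  {"wx":0,"wy":0,"wz":0,"dx":0,"dy":0,"dz":0,"hand":0},
  {"wx":0,"wy":0,"wz":0,"dx":0,"dy":0,"dz":0,"hand":0},
])

```text
clock: 14.43
tcp_pos: [0.5996, 0.3111, 0.0155]
orientation: [0.0, 0.783, 0.622, 0.001]
wrist_force: [-0.6, -0.9, 6.9]
width: 0.015
grasp_force: 60.2
```

arm_command([
  {"wx":0,"wy":0,"wz":0,"dx":0,"dy":0,"dz":-0.02,"hand":0},
  {"wx":0,"wy":0,"wz":-6.5,"dx":0,"dy":0,"dz":-0.04,"hand":0},
  {"wx":0,"wy":0,"wz":-6.5,"dx":0,"dy":0,"dz":-0.04,"hand":0},
  {"wx":0,"wy":0,"wz":0,"dx":0,"dy":0,"dz":-0.04,"hand":0},
  {"wx":0,"wy":0,"wz":0,"dx":-0.027,"dy":-0.007,"dz":-0.01,"hand":0},
  {"wx":0,"wy":0,"wz":0,"dx":-0.0375,"dy":-0.009,"dz":0,"hand":0},
  {"wx":0,"wy":0,"wz":0,"dx":-0.0375,"dy":-0.009,"dz":0,"hand":0},
  {"wx":0,"wy":0,"wz":0,"dx":-0.0375,"dy":-0.009,"dz":0,"hand":0},
  {"wx":0,"wy":0,"wz":0,"dx":-0.0375,"dy":-0.009,"dz":0,"hand":0},
  {"wx":0,"wy":0,"wz":0,"dx":-0.0375,"dy":-0.009,"dz":0,"hand":0},
  {"wx":0,"wy":0,"wz":0,"dx":-0.0375,"dy":-0.009,"dz":0,"hand":0},
  {"wx":0,"wy":0,"wz":0,"dx":-0.0375,"dy":-0.009,"dz":0,"hand":0},
  {"wx":0,"wy":0,"wz":0,"dx":-0.0375,"dy":-0.009,"dz":0,"hand":0},
  {"wx":0,"wy":0,"wz":0,"dx":-0.0375,"dy":-0.009,"dz":0,"hand":0},
  {"wx":0,"wy":0,"wz":0,"dx":-0.0375,"dy":-0.009,"dz":0,"hand":0},
  {"wx":0,"wy":0,"wz":0,"dx":-0.0375,"dy":-0.009,"dz":0,"hand":0},
  {"wx":0,"wy":0,"wz":0,"dx":-0.0375,"dy":-0.009,"dz":0,"hand":0},
  {"wx":0,"wy":0,"wz":0,"dx":-0.0375,"dy":-0.009,"dz":0,"hand":0},
  {"wx":0,"wy":0,"wz":0,"dx":-0.0375,"dy":-0.009,"dz":0,"hand":0},
  {"wx":0,"wy":0,"wz":0,"dx":-0.01,"dy":-0.004,"dz":0,"hand":0},
])

```text
clock: 16.1
tcp_pos: [0.46, -0.257, 0.165]
orientation: [0.001, 0.709, 0.705, -0.0]
wrist_force: [-0.4, 0.1, -1.5]
width: 0.0146
grasp_force: 59.0
```

arm_command([
  {"wx":0,"wy":0,"wz":0,"dx":0,"dy":0,"dz":0.02,"hand":0},
  {"wx":0,"wy":0,"wz":0,"dx":0,"dy":0,"dz":0.04,"hand":0},
  {"wx":0,"wy":0,"wz":0,"dx":0,"dy":0,"dz":0.03,"hand":0},
  {"wx":0,"wy":0,"wz":0,"dx":0,"dy":0,"dz":0.01,"hand":0},
  {"wx":0,"wy":0,"wz":0,"dx":0,"dy":0,"dz":0,"hand":0},
  {"wx":0,"wy":0,"wz":0,"dx":0,"dy":0,"dz":0,"hand":0},
  {"wx":0,"wy":0,"wz":0,"dx":0,"dy":0,"dz":0,"hand":0},
])

```text
clock: 16.68
tcp_pos: [0.463, -0.2517, 0.0661]
orientation: [0.001, 0.707, 0.707, 0.0]
wrist_force: [0.1, 0.1, -0.3]
width: 0.0147
grasp_force: 59.0
```

arm_command([
  {"wx":0,"wy":0,"wz":0,"dx":0.001,"dy":-0.0005,"dz":0.02,"hand":0},
  {"wx":0,"wy":0,"wz":0,"dx":0,"dy":0,"dz":0.014,"hand":0},
  {"wx":0,"wy":0,"wz":0,"dx":0,"dy":0,"dz":0.007,"hand":0},
  {"wx":0,"wy":0,"wz":0,"dx":0,"dy":0,"dz":0.003,"hand":0},
  {"wx":0,"wy":0,"wz":0,"dx":0,"dy":0,"dz":0,"hand":0},
  {"wx":0,"wy":0,"wz":0,"dx":0,"dy":0,"dz":0,"hand":0},
])

```text
clock: 17.18
tcp_pos: [0.4623, -0.2507, 0.0217]
orientation: [0.001, 0.707, 0.707, 0.0]
wrist_force: [0.6, 0.7, -1.3]
width: 0.0148
grasp_force: 59.0
```

arm_command([
  {"wx":0,"wy":0,"wz":0,"dx":0,"dy":0,"dz":0,"hand":0.6},
  {"wx":0,"wy":0,"wz":0,"dx":0,"dy":0,"dz":0,"hand":0.6},
  {"wx":0,"wy":0,"wz":0,"dx":0,"dy":0,"dz":0,"hand":0.6},
  {"wx":0,"wy":0,"wz":0,"dx":0,"dy":0,"dz":0,"hand":0.6},
  {"wx":0,"wy":0,"wz":0,"dx":0,"dy":0,"dz":-0.02,"hand":0.6},
  {"wx":0,"wy":0,"wz":0,"dx":0,"dy":0,"dz":-0.03,"hand":0.6},
  {"wx":0,"wy":0,"wz":0,"dx":0,"dy":0,"dz":-0.04,"hand":0.6},
  {"wx":0,"wy":0,"wz":0,"dx":0,"dy":0,"dz":-0.04,"hand":1},
  {"wx":0,"wy":0,"wz":0,"dx":0.02,"dy":0,"dz":-0.035,"hand":1},
  {"wx":0,"wy":0,"wz":0,"dx":0.03,"dy":0,"dz":-0.025,"hand":1},
  {"wx":0,"wy":0,"wz":0,"dx":0.03,"dy":0.01,"dz":-0.01,"hand":1},
  {"wx":0,"wy":0,"wz":0,"dx":0,"dy":0,"dz":0,"hand":1},
  {"wx":0,"wy":0,"wz":0,"dx":0,"dy":0,"dz":0,"hand":1},
  {"wx":0,"wy":0,"wz":0,"dx":0,"dy":0,"dz":0,"hand":1},
  {"wx":0,"wy":0,"wz":0,"dx":0,"dy":0,"dz":0,"hand":1},
])

```text
clock: 18.43
tcp_pos: [0.4708, -0.171, 0.2198]
orientation: [-0.0, 0.708, 0.707, -0.0]
wrist_force: [0.5, -0.5, -0.3]
width: 0.0857
grasp_force: 0.0
```

```bash
python3 -c "
from h import *
im,W=shot('w8')
for p in [(.4319,-.073,.061),(.4319,-.073,.006),(.4472,-.1618,.034),(.4625,-.2507,.018),(.4625,-.2507,.043),(.610,-.102,.028)]: print(p,proj(W,p))
"
```

```text
18.43 [ 0.4708 -0.171   0.2198] [-0.0004  0.7075  0.7067 -0.0004] [ 0.0057  0.005  -0.0011 -0.0012  0.     -0.0003 -0.0032] [ 0.509  -0.4682 -0.2565] 0.08565969813908635 0.0
(0.4319, -0.073, 0.061) [269.1403  55.0396]
(0.4319, -0.073, 0.006) [277.032   60.3844]
(0.4472, -0.1618, 0.034) [293.4034 160.2481]
(0.4625, -0.2507, 0.018) [310.9713 241.6787]
(0.4625, -0.2507, 0.043) [310.4026 252.1202]
(0.61, -0.102, 0.028) [474.3959  92.9134]
```

View pics/w8.png

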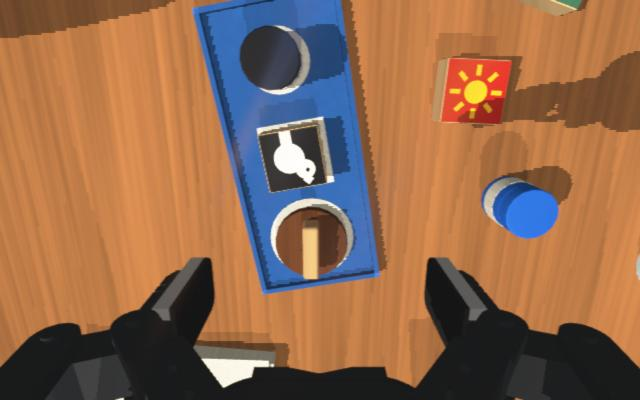

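All three blue-kit items are inside their pads: jar lid (271,59), bird (295,158) and burnisher (310,241). The sun block shows at (476,91). I'll go to the red ink and compute the sun's yaw from this shot.

```bash
python3 -c "
from h import *
for n,b in (('w8',(425,45,525,135)),('w4',(370,80,470,175))):
    d=np.load(n+'.npz');W=cam('wrist',d)
    rects(d['im'],W,dict(sun=b),lambda h:((h[...,0]<6)|(h[...,0]>174))&(h[...,1]>170)&(h[...,2]>130),.028)
"
```

```text
sun [ 610.9 -101. ] [53.9 54. ] 87.9
sun [ 610.4 -101. ] [53.9 53.9] 87.4
```

arm_command([
  {"wx":0,"wy":0,"wz":0,"dx":0.019,"dy":0.009,"dz":0,"hand":1},
  {"wx":0,"wy":0,"wz":0,"dx":0.034,"dy":0.0165,"dz":0,"hand":1},
  {"wx":0,"wy":0,"wz":0,"dx":0.034,"dy":0.0165,"dz":0,"hand":1},
  {"wx":0,"wy":0,"wz":0,"dx":0.034,"dy":0.0165,"dz":0,"hand":1},
  {"wx":0,"wy":0,"wz":0,"dx":0.034,"dy":0.0165,"dz":0,"hand":1},
  {"wx":0,"wy":0,"wz":0,"dx":0.034,"dy":0.0165,"dz":0,"hand":1},
  {"wx":0,"wy":0,"wz":0,"dx":0.034,"dy":0.0165,"dz":0,"hand":1},
  {"wx":0,"wy":0,"wz":0,"dx":0.034,"dy":0.0165,"dz":0,"hand":1},
  {"wx":0,"wy":0,"wz":0,"dx":0.0115,"dy":0.0057,"dz":0.01,"hand":1},
  {"wx":0,"wy":0,"wz":0,"dx":0,"dy":0,"dz":0.04,"hand":1},
  {"wx":0,"wy":0,"wz":0,"dx":0,"dy":0,"dz":0.04,"hand":1},
  {"wx":0,"wy":0,"wz":0,"dx":0,"dy":0,"dz":0.02,"hand":1},
  {"wx":0,"wy":0,"wz":0,"dx":0,"dy":0,"dz":0,"hand":1},
  {"wx":0,"wy":0,"wz":0,"dx":0,"dy":0,"dz":0,"hand":1},
  {"wx":0,"wy":0,"wz":0,"dx":0,"dy":0,"dz":0,"hand":1},
])

```text
clock: 19.73
tcp_pos: [0.6026, 0.0977, 0.1116]
orientation: [0.0, 0.707, 0.707, 0.001]
wrist_force: [0.0, 0.2, 0.4]
width: 0.0853
grasp_force: 0.0
```

arm_command([
  {"wx":0,"wy":0,"wz":0,"dx":0,"dy":-0.0015,"dz":0.03,"hand":1},
  {"wx":0,"wy":0,"wz":0,"dx":0,"dy":0,"dz":0.03,"hand":1},
  {"wx":0,"wy":0,"wz":0,"dx":0,"dy":0,"dz":0.02,"hand":1},
  {"wx":0,"wy":0,"wz":0,"dx":0,"dy":0,"dz":0.014,"hand":1},
  {"wx":0,"wy":0,"wz":0,"dx":0,"dy":0,"dz":0,"hand":1},
  {"wx":0,"wy":0,"wz":0,"dx":0,"dy":0,"dz":0,"hand":0},
  {"wx":0,"wy":0,"wz":0,"dx":0,"dy":0,"dz":0,"hand":0},
  {"wx":0,"wy":0,"wz":0,"dx":0,"dy":0,"dz":0,"hand":0},
  {"wx":0,"wy":0,"wz":0,"dx":0,"dy":0,"dz":0,"hand":0},
  {"wx":0,"wy":0,"wz":0,"dx":0,"dy":0,"dz":0,"hand":0},
  {"wx":0,"wy":0,"wz":0,"dx":0,"dy":0,"dz":0,"hand":0},
])

```text
clock: 20.65
tcp_pos: [0.6012, 0.0984, 0.0183]
orientation: [0.001, 0.707, 0.707, 0.001]
wrist_force: [-2.8, -0.5, 13.4]
width: 0.0469
grasp_force: 59.9
```

arm_command([
  {"wx":0,"wy":0,"wz":0,"dx":0,"dy":0,"dz":-0.03,"hand":0},
  {"wx":0,"wy":0,"wz":0,"dx":0,"dy":0,"dz":-0.04,"hand":0},
  {"wx":0,"wy":0,"wz":0,"dx":0,"dy":0,"dz":-0.03,"hand":0},
  {"wx":0,"wy":0,"wz":0,"dx":0.016,"dy":-0.017,"dz":0,"hand":0},
  {"wx":0,"wy":0,"wz":0,"dx":0.025,"dy":-0.026,"dz":0,"hand":0},
  {"wx":0,"wy":0,"wz":0,"dx":0.025,"dy":-0.026,"dz":0,"hand":0},
  {"wx":0,"wy":0,"wz":0,"dx":0.025,"dy":-0.026,"dz":0,"hand":0},
  {"wx":0,"wy":0,"wz":0,"dx":0.025,"dy":-0.026,"dz":0,"hand":0},
  {"wx":0,"wy":0,"wz":0,"dx":0.018,"dy":-0.019,"dz":0,"hand":0},
  {"wx":0,"wy":0,"wz":0,"dx":0,"dy":0,"dz":0.03,"hand":0},
  {"wx":0,"wy":0,"wz":0,"dx":0,"dy":0,"dz":0.03,"hand":0},
  {"wx":0,"wy":0,"wz":0,"dx":0,"dy":0,"dz":0.01,"hand":0},
  {"wx":0,"wy":0,"wz":0,"dx":0,"dy":0,"dz":0,"hand":0},
  {"wx":0,"wy":0,"wz":0,"dx":0,"dy":0,"dz":0,"hand":0},
  {"wx":0,"wy":0,"wz":0,"dx":0,"dy":0,"dz":0,"hand":0},
])

```text
clock: 21.9
tcp_pos: [0.4612, 0.2324, 0.0478]
orientation: [0.0, 0.707, 0.707, 0.001]
wrist_force: [0.3, -0.5, -1.3]
width: 0.0465
grasp_force: 62.2
```

arm_command([
  {"wx":0,"wy":0,"wz":0,"dx":0,"dy":0,"dz":0.012,"hand":0},
  {"wx":0,"wy":0,"wz":0,"dx":0,"dy":0,"dz":0.007,"hand":0},
  {"wx":0,"wy":0,"wz":0,"dx":0,"dy":0,"dz":0.0035,"hand":0},
  {"wx":0,"wy":0,"wz":0,"dx":0,"dy":0,"dz":0,"hand":0},
  {"wx":0,"wy":0,"wz":0,"dx":0,"dy":0,"dz":0,"hand":0},
])

```text
clock: 22.32
tcp_pos: [0.4605, 0.2322, 0.0244]
orientation: [0.0, 0.707, 0.707, 0.0]
wrist_force: [-0.5, 0.4, -1.1]
width: 0.0468
grasp_force: 62.5
```

arm_command([
  {"wx":0,"wy":0,"wz":0,"dx":0,"dy":0,"dz":0,"hand":1},
  {"wx":0,"wy":0,"wz":0,"dx":0,"dy":0,"dz":0,"hand":1},
  {"wx":0,"wy":0,"wz":0,"dx":0,"dy":0,"dz":0,"hand":1},
  {"wx":0,"wy":0,"wz":0,"dx":0,"dy":0,"dz":0,"hand":1},
  {"wx":0,"wy":0,"wz":0,"dx":0,"dy":0,"dz":-0.02,"hand":1},
  {"wx":0,"wy":0,"wz":0,"dx":0,"dy":0,"dz":-0.03,"hand":1},
  {"wx":0,"wy":0,"wz":0,"dx":0,"dy":0,"dz":-0.04,"hand":1},
  {"wx":0,"wy":0,"wz":0,"dx":0,"dy":0,"dz":-0.03,"hand":1},
  {"wx":0,"wy":0,"wz":0,"dx":-0.025,"dy":0.0117,"dz":-0.02,"hand":1},
  {"wx":0,"wy":0,"wz":0,"dx":-0.035,"dy":0.016,"dz":-0.01,"hand":1},
  {"wx":0,"wy":0,"wz":0,"dx":-0.035,"dy":0.016,"dz":0,"hand":1},
  {"wx":0,"wy":0,"wz":0,"dx":-0.035,"dy":0.016,"dz":0,"hand":1},
  {"wx":0,"wy":0,"wz":0,"dx":-0.035,"dy":0.016,"dz":0,"hand":1},
  {"wx":0,"wy":0,"wz":0,"dx":-0.035,"dy":0.016,"dz":0,"hand":1},
  {"wx":0,"wy":0,"wz":0,"dx":-0.035,"dy":0.016,"dz":0,"hand":1},
  {"wx":0,"wy":0,"wz":0,"dx":-0.035,"dy":0.016,"dz":0,"hand":1},
  {"wx":0,"wy":0,"wz":0,"dx":-0.035,"dy":0.016,"dz":0,"hand":1},
  {"wx":0,"wy":0,"wz":2.4,"dx":-0.0285,"dy":0.01,"dz":0,"hand":1},
  {"wx":0,"wy":0,"wz":0,"dx":0,"dy":0,"dz":0,"hand":1},
  {"wx":0,"wy":0,"wz":0,"dx":0,"dy":0,"dz":0,"hand":1},
])

```text
clock: 23.98
tcp_pos: [0.6098, -0.1034, 0.1734]
orientation: [-0.0, 0.723, 0.691, -0.0]
wrist_force: [0.1, 1.6, 0.1]
width: 0.0852
grasp_force: 0.0
```

arm_command([
  {"wx":0,"wy":0,"wz":0,"dx":0,"dy":0,"dz":0.02,"hand":1},
  {"wx":0,"wy":0,"wz":0,"dx":0,"dy":0,"dz":0.04,"hand":1},
  {"wx":0,"wy":0,"wz":0,"dx":0,"dy":0,"dz":0.04,"hand":1},
  {"wx":0,"wy":0,"wz":0,"dx":0,"dy":0,"dz":0.01,"hand":1},
  {"wx":0,"wy":0,"wz":0,"dx":0,"dy":0,"dz":0,"hand":1},
  {"wx":0,"wy":0,"wz":0,"dx":0,"dy":0,"dz":0,"hand":1},
  {"wx":0,"wy":0,"wz":0,"dx":0,"dy":0,"dz":0,"hand":1},
])

```text
clock: 24.57
tcp_pos: [0.6111, -0.1011, 0.0661]
orientation: [0.001, 0.722, 0.692, 0.001]
wrist_force: [-0.3, 0.7, 0.5]
width: 0.0856
grasp_force: 0.0
```

arm_command([
  {"wx":0,"wy":0,"wz":0,"dx":0.0,"dy":-0.0004,"dz":0.03,"hand":1},
  {"wx":0,"wy":0,"wz":0,"dx":0,"dy":0,"dz":0.02,"hand":1},
  {"wx":0,"wy":0,"wz":0,"dx":0,"dy":0,"dz":0.013,"hand":1},
  {"wx":0,"wy":0,"wz":0,"dx":0,"dy":0,"dz":0,"hand":1},
  {"wx":0,"wy":0,"wz":0,"dx":0,"dy":0,"dz":0,"hand":1},
  {"wx":0,"wy":0,"wz":0,"dx":0,"dy":0,"dz":0,"hand":0},
  {"wx":0,"wy":0,"wz":0,"dx":0,"dy":0,"dz":0,"hand":0},
  {"wx":0,"wy":0,"wz":0,"dx":0,"dy":0,"dz":0,"hand":0},
  {"wx":0,"wy":0,"wz":0,"dx":0,"dy":0,"dz":0,"hand":0},
  {"wx":0,"wy":0,"wz":0,"dx":0,"dy":0,"dz":0,"hand":0},
])

```text
clock: 25.4
tcp_pos: [0.6103, -0.1014, 0.0024]
orientation: [0.001, 0.722, 0.692, 0.001]
wrist_force: [-1.0, 1.2, 10.6]
width: 0.0552
grasp_force: 62.8
```

arm_command([
  {"wx":0,"wy":0,"wz":0,"dx":0,"dy":0,"dz":-0.03,"hand":0},
  {"wx":0,"wy":0,"wz":-2.4,"dx":0,"dy":0,"dz":-0.04,"hand":0},
  {"wx":0,"wy":0,"wz":0,"dx":0,"dy":0,"dz":-0.03,"hand":0},
  {"wx":0,"wy":0,"wz":0,"dx":0.0155,"dy":-0.011,"dz":0,"hand":0},
  {"wx":0,"wy":0,"wz":0,"dx":0.031,"dy":-0.0215,"dz":0,"hand":0},
  {"wx":0,"wy":0,"wz":0,"dx":0.031,"dy":-0.0215,"dz":0,"hand":0},
  {"wx":0,"wy":0,"wz":0,"dx":0.031,"dy":-0.0215,"dz":0,"hand":0},
  {"wx":0,"wy":0,"wz":0,"dx":0.031,"dy":-0.0215,"dz":0,"hand":0},
  {"wx":0,"wy":0,"wz":0,"dx":0.031,"dy":-0.0215,"dz":0,"hand":0},
  {"wx":0,"wy":0,"wz":0,"dx":0.031,"dy":-0.0215,"dz":0,"hand":0},
  {"wx":0,"wy":0,"wz":0,"dx":0.031,"dy":-0.0215,"dz":0,"hand":0},
  {"wx":0,"wy":0,"wz":3.75,"dx":0.0024,"dy":-0.0014,"dz":0,"hand":0},
  {"wx":0,"wy":0,"wz":4,"dx":0,"dy":0,"dz":0.02,"hand":0},
  {"wx":0,"wy":0,"wz":0,"dx":0,"dy":0,"dz":0.03,"hand":0},
  {"wx":0,"wy":0,"wz":0,"dx":0,"dy":0,"dz":0.02,"hand":0},
  {"wx":0,"wy":0,"wz":0,"dx":0,"dy":0,"dz":0,"hand":0},
  {"wx":0,"wy":0,"wz":0,"dx":0,"dy":0,"dz":0,"hand":0},
  {"wx":0,"wy":0,"wz":0,"dx":0,"dy":0,"dz":0,"hand":0},
])

```text
clock: 26.9
tcp_pos: [0.4472, 0.1338, 0.032]
orientation: [0.0, 0.753, 0.658, 0.001]
wrist_force: [-0.1, 0.0, -0.0]
width: 0.0549
grasp_force: 64.5
```

arm_command([
  {"wx":0,"wy":0,"wz":0,"dx":0,"dy":0,"dz":0.012,"hand":0},
  {"wx":0,"wy":0,"wz":0,"dx":0,"dy":0,"dz":0.008,"hand":0},
  {"wx":0,"wy":0,"wz":0,"dx":0,"dy":0,"dz":0.0035,"hand":0},
  {"wx":0,"wy":0,"wz":0,"dx":0,"dy":0,"dz":0,"hand":0},
  {"wx":0,"wy":0,"wz":0,"dx":0,"dy":0,"dz":0,"hand":0},
  {"wx":0,"wy":0,"wz":0,"dx":0,"dy":0,"dz":0,"hand":0.85},
  {"wx":0,"wy":0,"wz":0,"dx":0,"dy":0,"dz":0,"hand":0.85},
  {"wx":0,"wy":0,"wz":0,"dx":0,"dy":0,"dz":0,"hand":0.85},
  {"wx":0,"wy":0,"wz":0,"dx":0,"dy":0,"dz":0,"hand":0.85},
  {"wx":0,"wy":0,"wz":0,"dx":0,"dy":0,"dz":-0.02,"hand":0.85},
  {"wx":0,"wy":0,"wz":0,"dx":0,"dy":0,"dz":-0.03,"hand":0.85},
  {"wx":0,"wy":0,"wz":-4,"dx":0,"dy":0,"dz":-0.04,"hand":0.85},
  {"wx":0,"wy":0,"wz":-3.75,"dx":0,"dy":0,"dz":-0.04,"hand":1},
  {"wx":0,"wy":0,"wz":0,"dx":0,"dy":0,"dz":-0.04,"hand":1},
  {"wx":0,"wy":0,"wz":0,"dx":0.02,"dy":0.01,"dz":-0.03,"hand":1},
  {"wx":0,"wy":0,"wz":0,"dx":0,"dy":0.02,"dz":0,"hand":1},
  {"wx":0,"wy":0,"wz":0,"dx":0,"dy":0,"dz":0,"hand":1},
  {"wx":0,"wy":0,"wz":0,"dx":0,"dy":0,"dz":0,"hand":1},
  {"wx":0,"wy":0,"wz":0,"dx":0,"dy":0,"dz":0,"hand":1},
])

```text
clock: 28.48
tcp_pos: [0.4758, 0.1532, 0.2067]
orientation: [-0.0, 0.707, 0.707, -0.001]
wrist_force: [0.0, -0.8, -0.5]
width: 0.0854
grasp_force: 0.0
```

```bash
python3 -c "
from h import *
im,W=shot('w9')
for p in [(.461,.2326,.061),(.461,.2326,.006),(.4474,.1335,.034),(.4474,.1335,.006)]: print(p,proj(W,p))
rects(im,W,dict(sun=(200,100,370,240)),lambda h:((h[...,0]<6)|(h[...,0]>174))&(h[...,1]>170)&(h[...,2]>90),.034)
cv2.imwrite('pics/w9c.png',cv2.resize(im[0:240,180:420,::-1],None,fx=2.5,fy=2.5,interpolation=2))
"
```

```text
28.48 [0.4758 0.1532 0.2067] [-0.0003  0.7072  0.707  -0.0007] [ 0.0009  0.0011 -0.0014  0.0104 -0.0002 -0.0001 -0.0013] [ 0.0438 -0.8078 -0.5293] 0.08542818686878295 0.0
(0.461, 0.2326, 0.061) [299.5264  79.4815]
(0.461, 0.2326, 0.006) [302.7169  80.9757]
(0.4474, 0.1335, 0.034) [287.8807 194.0701]
(0.4474, 0.1335, 0.006) [290.2526 186.1363]
sun [447.1 134. ] [53.5 53.2] 82.3
```

View pics/w9c.png

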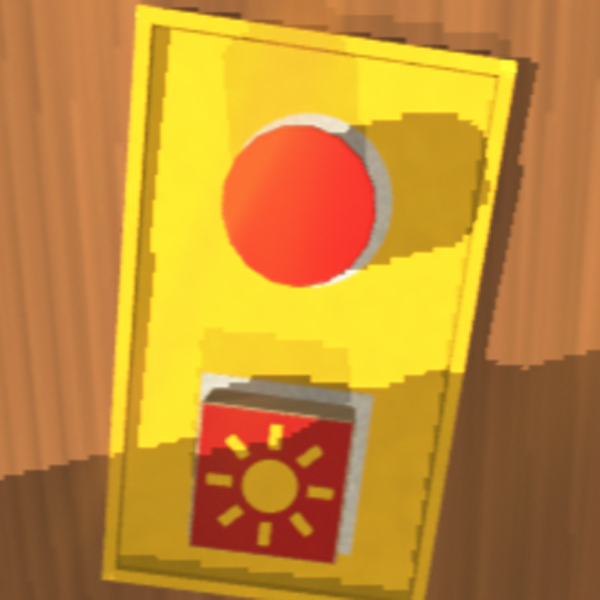

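Both yellow-kit items are on their pads: lid centre at crop (299,206), sun at (272,483). I'll put numbers on the jar's offset from its pad.

```bash
cat > fit.py <<'E'
from h import *
from scipy.optimize import minimize
a=np.linspace(0,2*np.pi,60)
def circ(W,c,r,z): return np.array([proj(W,[c[0]+r*np.cos(t),c[1]+r*np.sin(t),z]) for t in a])
def iou(m,W,c,r,z,extra=None):
    def f(p):
        k=np.zeros(m.shape,np.uint8);cv2.fillPoly(k,[np.round(circ(W,p,r,z)*16).astype(np.int32)],1,cv2.LINE_8,4)
        if extra is not None:k|=extra
        return (k!=m).sum()
    s=minimize(f,c,method="Nelder-Mead",options=dict(initial_simplex=[c,np.add(c,[.005,0]),np.add(c,[0,.005])],xatol=1e-4));return s.x,s.fun,m.sum()
d=np.load("w9.npz");W=cam("wrist",d);hs=cv2.cvtColor(d["im"],cv2.COLOR_RGB2HSV).astype(int)
win=np.zeros(hs.shape[:2],bool);win[36:125,258:345]=1
red=(((hs[...,0]<14)|(hs[...,0]>174))&(hs[...,1]>120)&win).astype(np.uint8)
print("red lid",iou(red,W,[.461,.2326],.024,.061))
w=((hs[...,1]<90)&win).astype(np.uint8)|red; w=big(w).astype(np.uint8)
print("pad",iou(w,W,[.461,.2326],.030,.006,red))
d=np.load("w8.npz");W=cam("wrist",d);hs=cv2.cvtColor(d["im"],cv2.COLOR_RGB2HSV).astype(int)
win[:]=0;win[18:104,232:318]=1
u=big(((hs[...,1]<110))&win).astype(np.uint8);dk=big((hs[...,2]<95)&(hs[...,1]<150)&win).astype(np.uint8)
print("black lid",iou(dk,W,[.432,-.073],.024,.061));print("pad",iou(u|dk,W,[.432,-.073],.030,.006,dk))
E
python3 fit.py
```

```text
red lid (array([0.4608, 0.2299]), np.float64(194.0), np.uint64(3105))
pad (array([0.4609, 0.2326]), np.float64(104.0), np.uint64(3615))
black lid (array([ 0.4325, -0.0759]), np.float64(172.0), np.uint64(3042))
pad (array([ 0.4325, -0.0731]), np.float64(32.0), np.uint64(3883))
```

Both jars sit about 2.7 mm short in y, on their pads but not truly centred. There is plenty of time, so I'll regrip and shift each one.

arm_command([
  {"wx":0,"wy":0,"wz":0,"dx":0.025,"dy":-0.005,"dz":0,"hand":1},
  {"wx":0,"wy":0,"wz":0,"dx":0.03,"dy":-0.005,"dz":0.01,"hand":1},
  {"wx":0,"wy":0,"wz":0,"dx":0.022,"dy":-0.005,"dz":0.03,"hand":1},
  {"wx":0,"wy":0,"wz":0,"dx":0,"dy":0,"dz":0.04,"hand":1},
  {"wx":0,"wy":0,"wz":0,"dx":0,"dy":0,"dz":0.02,"hand":1},
  {"wx":0,"wy":0,"wz":0,"dx":0,"dy":0,"dz":0,"hand":1},
  {"wx":0,"wy":0,"wz":0,"dx":0,"dy":0,"dz":0,"hand":1},
  {"wx":0,"wy":0,"wz":0,"dx":0,"dy":0,"dz":0,"hand":1},
])

```text
clock: 29.2
tcp_pos: [0.462, 0.2306, 0.1085]
orientation: [0.0, 0.707, 0.707, 0.0]
wrist_force: [0.9, -0.0, 0.9]
width: 0.0854
grasp_force: 0.0
```

arm_command([
  {"wx":0,"wy":0,"wz":0,"dx":0,"dy":-0.001,"dz":0.03,"hand":1},
  {"wx":0,"wy":0,"wz":0,"dx":0,"dy":0,"dz":0.03,"hand":1},
  {"wx":0,"wy":0,"wz":0,"dx":0,"dy":0,"dz":0.023,"hand":1},
  {"wx":0,"wy":0,"wz":0,"dx":0,"dy":0,"dz":0,"hand":1},
  {"wx":0,"wy":0,"wz":0,"dx":0,"dy":0,"dz":0,"hand":1},
  {"wx":0,"wy":0,"wz":0,"dx":0,"dy":0,"dz":0,"hand":0},
  {"wx":0,"wy":0,"wz":0,"dx":0,"dy":0,"dz":0,"hand":0},
  {"wx":0,"wy":0,"wz":0,"dx":0,"dy":0,"dz":0,"hand":0},
  {"wx":0,"wy":0,"wz":0,"dx":0,"dy":0,"dz":0,"hand":0},
  {"wx":0,"wy":0,"wz":0,"dx":0,"dy":0,"dz":0,"hand":0},
  {"wx":0,"wy":0,"wz":0,"dx":0,"dy":0,"dz":0,"hand":0},
])

```text
clock: 30.12
tcp_pos: [0.4614, 0.2311, 0.026]
orientation: [0.0, 0.707, 0.707, 0.001]
wrist_force: [-3.3, -2.2, 19.5]
width: 0.0465
grasp_force: 58.6
```

arm_command([
  {"wx":0,"wy":0,"wz":0,"dx":0,"dy":0,"dz":-0.006,"hand":0},
  {"wx":0,"wy":0,"wz":0,"dx":0.0027,"dy":0,"dz":0,"hand":0},
  {"wx":0,"wy":0,"wz":0,"dx":0,"dy":0,"dz":0,"hand":0},
  {"wx":0,"wy":0,"wz":0,"dx":0,"dy":0,"dz":0,"hand":0},
])

```text
clock: 30.45
tcp_pos: [0.4606, 0.2336, 0.0305]
orientation: [-0.0, 0.707, 0.707, 0.0]
wrist_force: [-0.1, -1.0, -1.3]
width: 0.0465
grasp_force: 61.6
```

arm_command([
  {"wx":0,"wy":0,"wz":0,"dx":0,"dy":0,"dz":0.004,"hand":0},
  {"wx":0,"wy":0,"wz":0,"dx":0,"dy":0,"dz":0.0005,"hand":0},
  {"wx":0,"wy":0,"wz":0,"dx":0,"dy":0,"dz":0,"hand":0},
  {"wx":0,"wy":0,"wz":0,"dx":0,"dy":0,"dz":0,"hand":1},
  {"wx":0,"wy":0,"wz":0,"dx":0,"dy":0,"dz":0,"hand":1},
  {"wx":0,"wy":0,"wz":0,"dx":0,"dy":0,"dz":0,"hand":1},
  {"wx":0,"wy":0,"wz":0,"dx":0,"dy":0,"dz":0,"hand":1},
  {"wx":0,"wy":0,"wz":0,"dx":0,"dy":0,"dz":-0.02,"hand":1},
  {"wx":0,"wy":0,"wz":0,"dx":0,"dy":0,"dz":-0.03,"hand":1},
  {"wx":0,"wy":0,"wz":0,"dx":0,"dy":0,"dz":-0.04,"hand":1},
  {"wx":0,"wy":0,"wz":0,"dx":0,"dy":0,"dz":-0.04,"hand":1},
  {"wx":0,"wy":0,"wz":0,"dx":-0.02,"dy":0,"dz":-0.03,"hand":1},
  {"wx":0,"wy":0,"wz":0,"dx":-0.03,"dy":0,"dz":-0.02,"hand":1},
  {"wx":0,"wy":0,"wz":0,"dx":-0.028,"dy":0.015,"dz":0,"hand":1},
  {"wx":0,"wy":0,"wz":0,"dx":0,"dy":0,"dz":0,"hand":1},
  {"wx":0,"wy":0,"wz":0,"dx":0,"dy":0,"dz":0,"hand":1},
  {"wx":0,"wy":0,"wz":0,"dx":0,"dy":0,"dz":0,"hand":1},
  {"wx":0,"wy":0,"wz":0,"dx":0,"dy":0,"dz":0,"hand":1},
])

```text
clock: 31.95
tcp_pos: [0.4751, 0.1561, 0.2053]
orientation: [-0.0, 0.707, 0.707, -0.0]
wrist_force: [1.1, 0.0, -0.5]
width: 0.0853
grasp_force: 0.0
```

```bash
cp w9.npz w9old.npz; python3 -c "
from h import *
shot('w9')"; python3 fit.py
```

```text
31.95 [0.4751 0.1561 0.2053] [-0.0003  0.7068  0.7075 -0.0003] [-0.0058  0.0011  0.0018 -0.0033  0.0005 -0.0006  0.0025] [ 1.051   0.0112 -0.4716] 0.0852693274710848 0.0
red lid (array([0.4608, 0.2326]), np.float64(213.0), np.uint64(3122))
pad (array([0.4609, 0.2328]), np.float64(109.0), np.uint64(3575))
black lid (array([ 0.4325, -0.0759]), np.float64(172.0), np.uint64(3042))
pad (array([ 0.4323, -0.0731]), np.float64(30.0), np.uint64(3883))
```

Red is now centred. Same again for the black ink.

arm_command([
  {"wx":0,"wy":0,"wz":0,"dx":-0.02,"dy":-0.004,"dz":0,"hand":1},
  {"wx":0,"wy":0,"wz":0,"dx":-0.036,"dy":-0.006,"dz":0,"hand":1},
  {"wx":0,"wy":0,"wz":0,"dx":-0.036,"dy":-0.006,"dz":0,"hand":1},
  {"wx":0,"wy":0,"wz":0,"dx":-0.036,"dy":-0.006,"dz":0,"hand":1},
  {"wx":0,"wy":0,"wz":0,"dx":-0.036,"dy":-0.007,"dz":0,"hand":1},
  {"wx":0,"wy":0,"wz":0,"dx":-0.036,"dy":-0.007,"dz":0,"hand":1},
  {"wx":0,"wy":0,"wz":0,"dx":-0.032,"dy":-0.0066,"dz":0.01,"hand":1},
  {"wx":0,"wy":0,"wz":0,"dx":0,"dy":0,"dz":0.03,"hand":1},
  {"wx":0,"wy":0,"wz":0,"dx":0,"dy":0,"dz":0.04,"hand":1},
  {"wx":0,"wy":0,"wz":0,"dx":0,"dy":0,"dz":0.02,"hand":1},
  {"wx":0,"wy":0,"wz":0,"dx":0,"dy":0,"dz":0,"hand":1},
  {"wx":0,"wy":0,"wz":0,"dx":0,"dy":0,"dz":0,"hand":1},
  {"wx":0,"wy":0,"wz":0,"dx":0,"dy":0,"dz":0,"hand":1},
])

```text
clock: 33.08
tcp_pos: [0.4337, -0.0763, 0.1068]
orientation: [0.0, 0.707, 0.707, 0.0]
wrist_force: [-0.1, 0.2, 0.8]
width: 0.0853
grasp_force: 0.0
```

arm_command([
  {"wx":0,"wy":0,"wz":0,"dx":0,"dy":-0.001,"dz":0.03,"hand":1},
  {"wx":0,"wy":0,"wz":0,"dx":0,"dy":0,"dz":0.03,"hand":1},
  {"wx":0,"wy":0,"wz":0,"dx":0,"dy":0,"dz":0.021,"hand":1},
  {"wx":0,"wy":0,"wz":0,"dx":0,"dy":0,"dz":0,"hand":1},
  {"wx":0,"wy":0,"wz":0,"dx":0,"dy":0,"dz":0,"hand":1},
  {"wx":0,"wy":0,"wz":0,"dx":0,"dy":0,"dz":0,"hand":0},
  {"wx":0,"wy":0,"wz":0,"dx":0,"dy":0,"dz":0,"hand":0},
  {"wx":0,"wy":0,"wz":0,"dx":0,"dy":0,"dz":0,"hand":0},
  {"wx":0,"wy":0,"wz":0,"dx":0,"dy":0,"dz":0,"hand":0},
  {"wx":0,"wy":0,"wz":0,"dx":0,"dy":0,"dz":0,"hand":0},
  {"wx":0,"wy":0,"wz":0,"dx":0,"dy":0,"dz":0,"hand":0},
])

```text
clock: 34.0
tcp_pos: [0.4328, -0.0767, 0.0263]
orientation: [0.001, 0.707, 0.707, 0.001]
wrist_force: [-4.1, 0.7, 24.2]
width: 0.0468
grasp_force: 57.7
```

arm_command([
  {"wx":0,"wy":0,"wz":0,"dx":0,"dy":0,"dz":-0.006,"hand":0},
  {"wx":0,"wy":0,"wz":0,"dx":0.0027,"dy":0,"dz":0,"hand":0},
  {"wx":0,"wy":0,"wz":0,"dx":0,"dy":0,"dz":0,"hand":0},
  {"wx":0,"wy":0,"wz":0,"dx":0,"dy":0,"dz":0,"hand":0},
])

```text
clock: 34.33
tcp_pos: [0.432, -0.0737, 0.031]
orientation: [0.0, 0.707, 0.707, 0.0]
wrist_force: [-0.2, -0.6, -1.1]
width: 0.0464
grasp_force: 61.5
```

Lower, release, retreat to the earlier viewpoint.

arm_command([
  {"wx":0,"wy":0,"wz":0,"dx":0,"dy":0,"dz":0.004,"hand":0},
  {"wx":0,"wy":0,"wz":0,"dx":0,"dy":0,"dz":0.0005,"hand":0},
  {"wx":0,"wy":0,"wz":0,"dx":0,"dy":0,"dz":0,"hand":0},
  {"wx":0,"wy":0,"wz":0,"dx":0,"dy":0,"dz":0,"hand":1},
  {"wx":0,"wy":0,"wz":0,"dx":0,"dy":0,"dz":0,"hand":1},
  {"wx":0,"wy":0,"wz":0,"dx":0,"dy":0,"dz":0,"hand":1},
  {"wx":0,"wy":0,"wz":0,"dx":0,"dy":0,"dz":0,"hand":1},
  {"wx":0,"wy":0,"wz":0,"dx":0,"dy":0,"dz":-0.02,"hand":1},
  {"wx":0,"wy":0,"wz":0,"dx":0,"dy":0,"dz":-0.03,"hand":1},
  {"wx":0,"wy":0,"wz":0,"dx":0,"dy":0,"dz":-0.04,"hand":1},
  {"wx":0,"wy":0,"wz":0,"dx":0,"dy":0,"dz":-0.04,"hand":1},
  {"wx":0,"wy":0,"wz":0,"dx":-0.03,"dy":0.01,"dz":-0.03,"hand":1},
  {"wx":0,"wy":0,"wz":0,"dx":-0.035,"dy":0.014,"dz":-0.02,"hand":1},
  {"wx":0,"wy":0,"wz":0,"dx":-0.032,"dy":0.015,"dz":-0.012,"hand":1},
  {"wx":0,"wy":0,"wz":0,"dx":0,"dy":0,"dz":0,"hand":1},
  {"wx":0,"wy":0,"wz":0,"dx":0,"dy":0,"dz":0,"hand":1},
  {"wx":0,"wy":0,"wz":0,"dx":0,"dy":0,"dz":0,"hand":1},
  {"wx":0,"wy":0,"wz":0,"dx":0,"dy":0,"dz":0,"hand":1},
])

```text
clock: 35.83
tcp_pos: [0.4696, -0.1679, 0.2158]
orientation: [-0.001, 0.707, 0.707, -0.0]
wrist_force: [-0.4, 0.2, -0.6]
width: 0.0852
grasp_force: 0.0
```

```bash
python3 -c "
from h import *
im,W=shot('w8')
cv2.imwrite('pics/side9.png',robot.capture('side')[:,:,::-1])"; python3 fit.py
```

```text
35.83 [ 0.4696 -0.1679  0.2158] [-0.0007  0.7068  0.7074 -0.0003] [-0.0055 -0.0018 -0.0018 -0.0017  0.0011 -0.0001 -0.0001] [-0.4329  0.2092 -0.6299] 0.08521549537162393 0.0
red lid (array([0.4608, 0.2326]), np.float64(213.0), np.uint64(3122))
pad (array([0.4609, 0.2328]), np.float64(109.0), np.uint64(3575))
black lid (array([ 0.4333, -0.0726]), np.float64(175.0), np.uint64(3117))
pad (array([ 0.4323, -0.0732]), np.float64(29.0), np.uint64(4004))
```

View pics/side9.png

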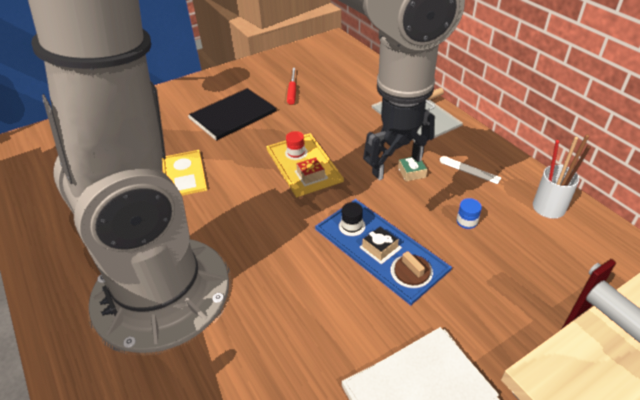

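The side view shows both kits complete: black (351,214), bird (381,240) and burnisher (411,267) in the blue tray, red (294,143) and sun (311,168) in the larger yellow tray. The fish (412,168) and blue ink (469,212) are where they started, and the gripper is clear.

```bash
python3 -c "
from station import robot
print(robot.close_job())"
```

```text
the job is handed in; nothing more can be done
None
```

I made up both kits and handed the job in at about 36 s: all five items are on their pads within about 2 mm by the wrist camera (both jars needed a small re-centring), and the blue ink and fish block were not touched.

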